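Load scaffold pellets into a sterilising cassette and lock it

ROBOT

A 6-joint arm with a two-finger parallel gripper is mounted at the origin on the work surface. World frame = base frame: x ahead of the robot, y to its left, z up, the work surface at z = 0. Lengths are in mm, angles in rad, forces in N, time in s.
With the tool pointing down it reaches from about 400 to 925 mm from the base axis. Payload 12.5 kg.
Tool frame: the origin (TCP) lies between the finger pads; the fingertips stand env.tip_extent ahead of it and the grasp point (between the pads) lies 11 mm behind it (env.tip_extent is the distance from the TCP to the fingertips, in mm); z points along the fingers, y is the line along which they close (so a half turn about z gives the same grasp; the last joint's range is limited). The gripper opens to 95 mm and grips with 3 to 60 N. Pads are 20 mm wide; open, the fingers measure 119 mm over their backs; the gripper's body (75 mm by 180 mm) begins 59 mm behind the grasp point.
Start: joints at [1.234, 0.491, 1.559, -0, 1.092, -0.106], TCP at [142.955, 608.451, 202.561] pointing down, gripper open.
Joint ranges: [-3.1, 3.1], [-0.84, 2.19], [0.05, 2.79], [-1.13, 4.28], [0.06, 2.93], [-2.69, 2.69]. Speed limits (rad/s): [2.22, 2.22, 2.79, 3.14, 3.14, 3.14].

INTERFACE

Orientations are given as [roll, pitch, yaw] about the fixed x, y, z axes, in that order (R = Rz(yaw) Ry(pitch) Rx(roll)).
In Python, from cell import env gives the robot as it stands.
- The arm moves only by the tool carry_out, never from a script. Its argument "motion" is a list of rows, each a list of 5 numbers: the shift along the tool's x, y, z in mm, then the turn about the tool's z in degrees, then the closure, from 0 (fully open) to 1 (shut). A call has 1 to 12 rows; each row shifts and turns the commanded pose from where the row before left it, along the tool's axes as they then stand; what a row does not reach is not made up. A row lasts 1/10 s, in which the tool goes at most 50 mm and 8.59 degrees, less where a joint would pass 70% of its speed; a pose out of reach is approached as far as the arm can. A call with a gripper value outside its range is refused whole. The fingers move at their own pace and stop on an object; the grip force is fixed at half the most. Time passes only in rows, so rows that do not move let the fingers close. It gives the time, the measured TCP pose, the force, the opening and the grip force at its end, in the units of the state.
- env.state(): the state, without advancing time (a new reading comes with each control period).
- env.read_camera(name): name is "scene" or "side" or "wrist"; returns a dict with "color" (420x560x3 uint8, red, green, blue), "K" (3x3 intrinsics, pixels), "R" (3x3) and "t" (3): a world point X has camera coordinates R X + t; the wrist camera has in their place "hand_eye" (4x4, takes a point from camera to tool coordinates, whose origin is the TCP and whose axes are the flange's). Camera axes: x right, y down, z forward; pixel columns grow to the right and rows downward; lengths in mm; the calibration is good to about 2 mm. The wrist camera is an equidistant fisheye: a pixel r from the principal point sees the ray r / f radians off the axis. A picture is of the moment at which its call begins: read the wrist's pose just before it. There is no depth.
- env.job_done(): hands the job in; it is judged then, once.
The state is a dict: "t": time; "joints": joint angles; "qvel": joint speeds; "tau": joint torques, N m; "eef_pos": TCP position; "tcp_rot": TCP orientation; "ft_force": force on the tool from outside, world axes, zero at the start; "moment": the same for the moment, N m; "opening": opening from 0.0 (shut) to 1.0 (fully open); "grip_force": force on a finger pad.
Only numpy, scipy, OpenCV 4.12 (cv2) and the standard library are available. Lean on these libraries where they do the work, as an engineer would, in place of code of your own. Each camera call takes 0.05 s, during which the arm holds its last target. There are 200 camera calls.

TASK

Get the ceramic scaffold pellets ready for the autoclave: open the sterilising cassette, put every pellet into a well of its own, sitting down on the well's floor (upright or on its side), then shut the lid fully and slide both latches all the way forward to lock it. Do not shut the lid before all the pellets are in, and do not lock the latches before the lid is shut. Leave the flask, the tip box and the bottle where they are.

Things in the scene. Friction and masses are not known exactly. Their poses are not given: they have to be found in the camera images.
- cassette: Fixed open steel box 124 (x) x 190 (y) x 34 mm, walls 3 mm; origin: centre of its underside; -x is its front, +x its hinge side, z up. A grey insert, top at 18 mm, has six round wells 28 mm wide, 10 mm deep: 2 rows 44 mm apart in x, of 3 wells 50 mm apart in y. Two keeper loops (28 mm wide, top at 48 mm) stand at y = +-60 mm, up to 12 mm ahead of the front wall
- well1 (a point): Centre of the floor of a well of the cassette, 8 mm above the cassette's underside, 10 mm below the insert's top; axes as the cassette
- well2 (a point): Centre of the floor of a well of the cassette, 8 mm above the cassette's underside, 10 mm below the insert's top; axes as the cassette
- well3 (a point): Centre of the floor of a well of the cassette, 8 mm above the cassette's underside, 10 mm below the insert's top; axes as the cassette
- well4 (a point): Centre of the floor of a well of the cassette, 8 mm above the cassette's underside, 10 mm below the insert's top; axes as the cassette
- well5 (a point): Centre of the floor of a well of the cassette, 8 mm above the cassette's underside, 10 mm below the insert's top; axes as the cassette
- well6 (a point): Centre of the floor of a well of the cassette, 8 mm above the cassette's underside, 10 mm below the insert's top; axes as the cassette
- lid (a joint): Angle of the cassette's flat steel lid (124 x 190 x 4 mm): 0 shut, 2.4 fully open (leaning far back behind its hinge). The hinge runs along the cassette's y at the rear top edge. It is stiff: the lid stays at any angle where it is left; it takes about 2 N at the tab to lift it. Closed, its underside is at 34.5 mm
- lid_hinge (a point): Point on the hinge axis at the middle of the rear top edge, in the plane of the shut lid's underside: 62 mm behind the cassette's centre and 34.5 mm above its underside; turns with the lid
- lid_tab (a point): Point to grip on the lid's front tab, a tongue 24 mm wide (along the cassette's y), 6 mm thick, standing 35 mm out from the middle of the lid's front edge, in the lid's plane. This point is in mid tab, 23 mm out from that edge, 147 mm from the hinge. Pinched lightly across its width, the tab can pivot between the fingers
- latch_left (a joint): Slide of the latch at the cassette's +y side, carried by the lid: 0 is free (back), 0.014 m is locked (pushed to the front, towards -x of the cassette, its tongue in the keeper). Slides with about 1.5 N and stays where left
- latch_left_grip (a point): Point to grip on the left latch's black button, 16 (x) x 12 (y) x 16 mm high on the lid's top face, 10 mm above that face, at y = +60 mm of the cassette, 36 mm behind the lid's front edge when free; moves with the latch
- latch_right (a joint): The same for the latch at the cassette's -y side
- latch_right_grip (a point): Point to grip on the right latch's black button, as the left one, at y = -60 mm
- tray: Fixed shallow dark grey tray, 170 (x) x 220 (y) mm, floor 2 mm thick, rim 8 mm high; origin at the centre of its underside
- pellet1: Cream ceramic scaffold pellet, a cylinder 20 mm across and 18 mm high with a small dark bore, about 12 g, loose; origin at its centre, z along its axis. At the start it stands on the tray. Four to six pellets are there; the others are absent
- pellet2: Cream ceramic scaffold pellet, a cylinder 20 mm across and 18 mm high with a small dark bore, about 12 g, loose; origin at its centre, z along its axis. At the start it stands on the tray. Four to six pellets are there; the others are absent
- pellet3: Cream ceramic scaffold pellet, a cylinder 20 mm across and 18 mm high with a small dark bore, about 12 g, loose; origin at its centre, z along its axis. At the start it stands on the tray. Four to six pellets are there; the others are absent
- pellet4: Cream ceramic scaffold pellet, a cylinder 20 mm across and 18 mm high with a small dark bore, about 12 g, loose; origin at its centre, z along its axis. At the start it stands on the tray. Four to six pellets are there; the others are absent
- pellet5: Cream ceramic scaffold pellet, a cylinder 20 mm across and 18 mm high with a small dark bore, about 12 g, loose; origin at its centre, z along its axis. At the start it stands on the tray. Four to six pellets are there; the others are absent
- pellet6: Cream ceramic scaffold pellet, a cylinder 20 mm across and 18 mm high with a small dark bore, about 12 g, loose; origin at its centre, z along its axis. At the start it stands on the tray. Four to six pellets are there; the others are absent
- flask: Bystander: flat clear culture flask with a red cap, 85 x 80 x 32 mm body, about 130 mm long with neck and cap; origin on its underside
- tip_box: Bystander: box of pipette tips, 85 x 122 x 70 mm; origin at the centre of its underside
- media_bottle: Bystander: small glass bottle with a blue cap, 54 mm across, 82 mm high; origin at the centre of its underside

How it is judged:
By the outcome, as a careful person would: the job done as asked, in the order asked, and still so for the second after the job is handed in, with the robot touching nothing.
Of pellet1, pellet2, pellet3, pellet4, pellet5, pellet6 only 4 to 6 are there at a start; the rules pass over those that are not, and their reading is None.
At some moment in a run one of pellet1, pellet2, pellet3, pellet4, pellet5, pellet6 may be knocked a few centimetres aside while the robot is not near it.
Once in a run the grip may slacken for a moment while it holds something.
It also fails if it takes over 210 s, if anything falls off the work surface, if the arm or the gripper's body presses on something with over 40 N, if the wrist force passes 120 N, or if a joint passes its speed limit or range.

## Working session

There is one attempt and no reset: what is moved stays moved. The work goes in short steps, Python scripts to look and compute and a tool call to move; the robot and the scene stay as the last step left them, time stands still between calls to the robot, and variables do not carry over. Pictures are saved under pics/ and viewed, at most 14 in all, crops included, and the job is handed in when it is done.

Besides the shell and the picture viewer there is one more tool, called after "Emit:" as name([rows], argument=value, ...), one row to a line, values as JSON. carry_out: Moves the arm, as the interface text tells. Its arguments: {"type":"object","properties":{"motion":{"type":"array"}},"required":["motion"]}

```bash
ls; mkdir -p pics
python3 - <<'E'
from cell import env
import cv2
print(env.state(), env.tip_extent)
for n in ("scene","side","wrist"):
    c=env.read_camera(n)
    cv2.imwrite(f"pics/{n}0.png",c["color"][:,:,::-1])
    print(n,{k:v for k,v in c.items() if k!="color"})
E
```

```text
pics
{'t': 0.0, 'joints': array([ 1.23440300e+00,  4.91539178e-01,  1.55944789e+00, -2.64635096e-05,
        1.09170276e+00, -1.05585645e-01]), 'qvel': array([-0.00112498,  0.00073279,  0.00011842,  0.00043997, -0.00181197,
        0.00012731]), 'tau': array([ 1.79095634e-03, -6.12646222e+01, -2.58187580e+01,  6.93069468e-02,
        4.82361973e-02, -1.07997494e-04]), 'eef_pos': array([142.86735447, 608.18676846, 201.97495686]), 'tcp_rot': array([-3.14049911e+00, -9.22908724e-05,  2.91079714e+00]), 'ft_force': array([ 0.61162502, -0.7827134 ,  0.02055325]), 'moment': array([ 0.04092578, -0.02010614,  0.00851788]), 'grip_force': 0.0, 'opening': 1.0007127408218939} 8.0
scene {'K': array([[383.10799366,   0.        , 280.67621303],
       [  0.        , 383.10799366, 204.87409504],
       [  0.        ,   0.        ,   1.        ]]), 'R': array([[-7.99180683e-01,  6.01090704e-01,  4.49441221e-04],
       [ 4.10771207e-01,  5.46686797e-01, -7.29657838e-01],
       [-4.38836247e-01, -5.82943832e-01, -6.83812282e-01]]), 't': array([ 448.43545925, -183.74147186, 1460.42559025])}
side {'K': 
[... 185 characters left out ...]
3442322, -0.00801761],
       [-0.05393675,  0.45073591, -0.89102635],
       [ 0.12338846, -0.88247806, -0.45388077]]), 't': array([ 553.1280839 ,   99.11284115, 1000.93379366])}
wrist {'K': array([[325.1922621 ,   0.        , 279.09621239],
       [  0.        , 325.1922621 , 202.07187525],
       [  0.        ,   0.        ,   1.        ]]), 'hand_eye': array([[-9.07616086e-04, -9.64036395e-01, -2.65768708e-01,
         7.48278770e+01],
       [ 9.99998963e-01, -1.17220340e-03,  8.36936749e-04,
        -1.14754064e+00],
       [-1.11837247e-03, -2.65767673e-01,  9.64036459e-01,
        -1.82672348e+02],
       [ 0.00000000e+00,  0.00000000e+00,  0.00000000e+00,
         1.00000000e+00]])}
```

View pics/scene0.png

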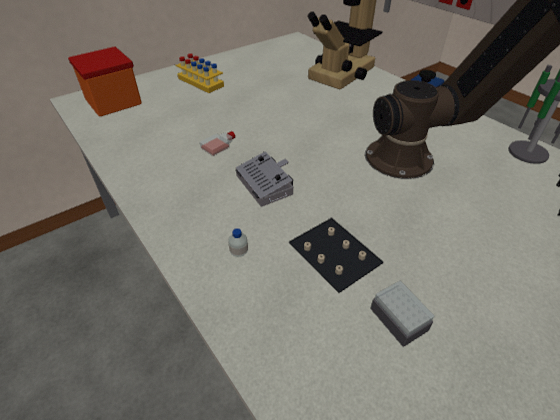

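View pics/wrist0.png

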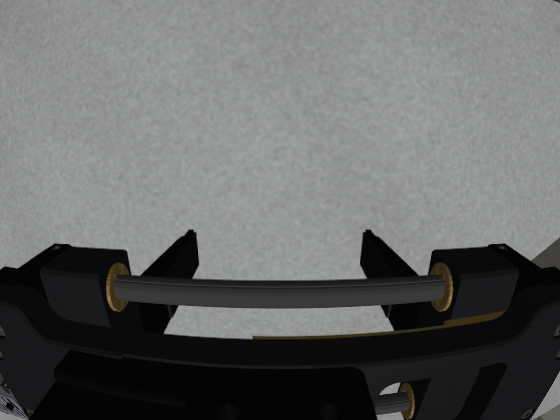

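View pics/side0.png

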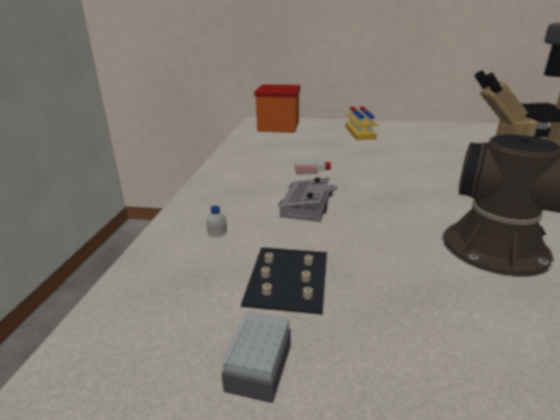

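```bash
cat > h.py <<'E'
import numpy as np, cv2
from scipy.spatial.transform import Rotation as Rot
from cell import env
def tool():
    s=env.state(); T=np.eye(4); T[:3,:3]=Rot.from_euler('xyz',s["tcp_rot"]).as_matrix(); T[:3,3]=s["eef_pos"]; return T
def snap(name,fn=None):
    T=tool(); c=env.read_camera(name); c["T"]=T; c["name"]=name
    if fn: cv2.imwrite("pics/"+fn,c["color"][:,:,::-1])
    return c
def ray(c,u,v):
    K=c["K"]; x=np.array([(u-K[0,2])/K[0,0],(v-K[1,2])/K[1,1]])
    if c["name"]=="wrist":
        th=np.hypot(*x); d=np.r_[x/max(th,1e-9)*np.sin(th),np.cos(th)]
        M=c["T"]@c["hand_eye"]; return M[:3,3],M[:3,:3]@d
    return -c["R"].T@c["t"], c["R"].T@np.r_[x,1]
def at(c,u,v,z):
    o,d=ray(c,u,v); return o+d*(z-o[2])/d[2]
def proj(c,X):
    K=c["K"]
    if c["name"]=="wrist":
        M=np.linalg.inv(c["T"]@c["hand_eye"]); p=M[:3,:3]@X+M[:3,3]
        r=np.hypot(p[0],p[1]); th=np.arctan2(r,p[2]); q=p[:2]/r*th
    else:
        p=c["R"]@X+c["t"]; q=p[:2]/p[2]
    return q*K[0,0]+K[:2,2]
def crop(c,u0,v0,w,h,s,fn):
    cv2.imwrite("pics/"+fn,cv2.resize(c["color"][v0:v0+h,u0:u0+w,::-1],None,fx=s,fy=s,interpolation=cv2.INTER_CUBIC))
E
python3 - <<'E'
from h import *
c=snap("scene"); crop(c,190,120,200,150,4,"sc1.png")
for p in [(307,246),(331,231),(346,244),(321,259),(362,255),(339,270)]: print(p,at(c,*p,20).round())
for p in [(236,166),(254,203),(293,185),(284,162),(262,153),(238,243),(217,146)]: print(p,at(c,*p,36 ).round())
E
```

```text
(307, 246) [577. 147.  20.]
(331, 231) [481. 145.  20.]
(346, 244) [481. 209.  20.]
(321, 259) [576. 207.  20.]
(362, 255) [474. 266.  20.]
(339, 270) [562. 266.  20.]
(236, 166) [ 549. -280.   36.]
(254, 203) [606. -82.  36.]
(293, 185) [452. -77.  36.]
(284, 162) [ 398. -197.   36.]
(262, 153) [ 430. -289.   36.]
(238, 243) [736.  30.  36.]
(217, 146) [ 540. -429.   36.]
```

View pics/sc1.png

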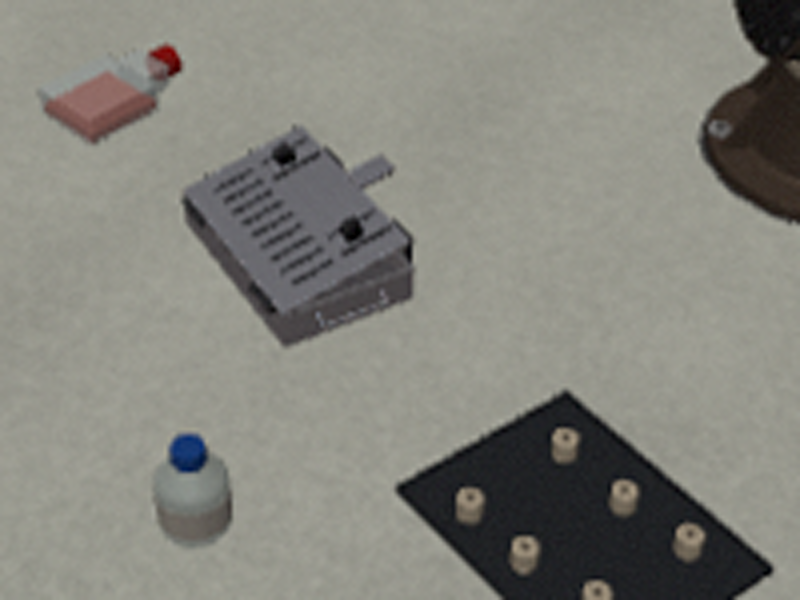

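Emit:
carry_out([
  [-30,-20,0,0,0],
  [-39,-30,0,0,0],
  [-39,-30,0,0,0],
  [-39,-30,0,0,0],
  [-39,-30,0,0,0],
  [-39,-30,0,0,0],
  [-39,-30,0,0,0],
  [-39,-30,0,0,0],
  [-39,-30,0,0,0],
  [-39,-30,0,0,0],
  [-30,-22,0,-6.6,0],
  [-15,-10,0,-6.6,0],
])

```text
t: 1.4
eef_pos: [487.0, 196.5, 202.5]
tcp_rot: [-3.141, 0.0, -3.14]
ft_force: [-0.2, 0.9, 0.5]
opening: 0.999
grip_force: 0.0
```

Run:
```python
from h import *
c=snap("wrist","w1.png"); np.save("w1.npy",c,allow_pickle=True); print(env.state()["eef_pos"],env.state()["tcp_rot"],env.state()["t"])
```

```text
[488.28402498 196.10423187 202.39143029] [-3.14125684e+00  8.48461841e-04 -3.13272594e+00] 1.45
```

View pics/w1.png

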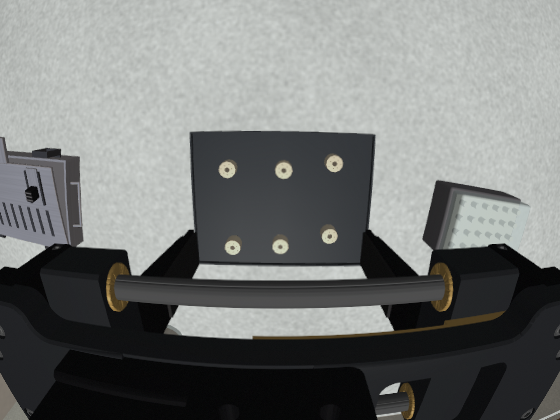

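Emit:
carry_out([
  [0,-30,0,0,0],
  [0,-45,0,0,0],
  [0,-48,0,0,0],
  [0,-48,0,0,0],
  [0,-48,0,0,0],
  [0,-48,0,0,0],
  [0,-48,0,0,0],
  [0,-40,0,0,0],
  [0,-25,0,0,0],
  [0,-6,0,0,0],
])

```text
t: 2.45
eef_pos: [485.1, -188.8, 202.3]
tcp_rot: [3.142, -0.0, 3.137]
ft_force: [0.1, -0.6, -0.2]
opening: 1.0
grip_force: 0.0
```

Run:
```python
from h import *
w=np.load("w1.npy",allow_pickle=True).item()
for p in [(227,170),(284,171),(334,163),(233,246),(280,246),(329,236)]: print(at(w,*p,20).round(1))
c=snap("wrist"); np.save("w2.npy",c,allow_pickle=True); print(env.state()["eef_pos"],env.state()["tcp_rot"])
crop(c,120,30,320,240,2.5,"w2.png")
```

```text
[474.6 135.9  20. ]
[476.  201.3  20. ]
[466.4 258.5  20. ]
[568.6 139.2  20. ]
[568.2 196.9  20. ]
[555.4 256.3  20. ]
[ 485.12657646 -188.17358898  202.25562668] [ 3.14140393e+00 -2.43023716e-04  3.13822434e+00]
```

View pics/w2.png

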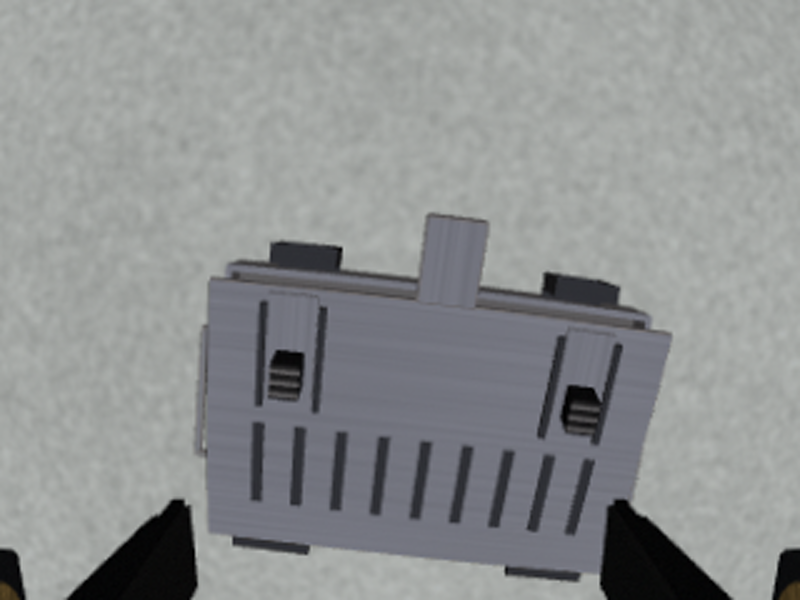

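```bash
cat >> h.py <<'E'
def cas(p,X):  # p=(x,y,yaw), cassette coords -> world
    c,s=np.cos(p[2]),np.sin(p[2]); X=np.asarray(X,float)
    return np.array([p[0]+c*X[0]-s*X[1],p[1]+s*X[0]+c*X[1],X[2]])
def lidp(th,a,y,h): return [62-a*np.cos(th)+h*np.sin(th),y,34.5+a*np.sin(th)+h*np.cos(th)]
E
cat > fit.py <<'E'
from h import *
from scipy.optimize import least_squares
w=np.load("w2.npy",allow_pickle=True).item()
L=[(210,278,124,-95,4),(670,334,124,95,4),(210,533,0,-95,4),(600,573,0,95,4),(427,213,159,-12,5),(488,221,159,12,5),(418,300,124,-12,5),(477,307,124,12,5)]
B=[(230,263,-62,-95,34),(650,318,-62,95,34)]
def res(p):
    r=[proj(w,cas(p,lidp(p[3],*l[2:])))-(np.array(l[:2])/2.5+[120,30]) for l in L]
    r+=[proj(w,cas(p,l[2:]))-(np.array(l[:2])/2.5+[120,30]) for l in B]
    return np.ravel(r)
s=least_squares(res,[500,-190,0,0.3]); print(s.x, s.fun.round(1).reshape(-1,2).tolist())
p=s.x; print("tab",cas(p,lidp(p[3],147,0,2)),"hinge",cas(p,[62,0,34.5]))
E
python3 fit.py
```

```text
[ 5.04546300e+02 -1.77464901e+02 -1.23957237e-01  1.98982830e-01] [[0.3, -0.5], [0.5, -0.0], [-1.2, -0.1], [1.4, 0.9], [0.2, 0.2], [0.6, 0.3], [-0.7, -0.2], [-0.4, -0.1], [-1.5, 0.4], [0.7, -0.4]]
tab [ 423.4691307  -167.36300626   65.5183694 ] hinge [ 566.07058217 -185.13058347   34.5       ]
```

```bash
cat >> h.py <<'E'
P=np.array([504.5,-177.5,-0.124])
def to(X,yaw=None):
    "shift in tool axes (after turning to yaw) and turn in degrees"
    s=env.state(); y0=s["tcp_rot"][2]; yaw=y0 if yaw is None else yaw
    d=np.asarray(X)-s["eef_pos"]; c,sn=np.cos(yaw),np.sin(yaw)
    t=-np.degrees((yaw-y0+np.pi)%(2*np.pi)-np.pi)
    return np.round([c*d[0]+sn*d[1], sn*d[0]-c*d[1], -d[2], t],1)
E
python3 - <<'E'
from h import *
X=cas(P,lidp(.199,148,0,2)); X[2]-=9; print(X,to(X,np.pi-.124))
E
```

```text
[ 422.45105329 -167.27346239   56.71852594] [ 64.8  13.  145.5   6.9]
```

Emit:
carry_out([
  [0,0,0,6.9,0.5],
  [32,6,15,0,0.5],
  [32,7,30,0,0.5],
  [0.8,0,40,0,0.5],
  [0,0,35,0,0.5],
  [0,0,17,0,0.5],
  [0,0,8.5,0,0.5],
  [0,0,0,0,0.5],
  [0,0,0,0,0.5],
])

```text
t: 3.4
eef_pos: [423.0, -165.9, 57.7]
tcp_rot: [-3.141, 0.001, 3.021]
ft_force: [0.5, -0.2, -0.2]
opening: 0.5
grip_force: 0.0
```

Run:
```python
from h import *
c=snap("wrist"); crop(c,120,100,320,240,2.5,"w3.png")
X=cas(P,lidp(.199,148,0,2)); X[2]-=9; print(to(X,np.pi-.124),proj(c,cas(P,lidp(.199,159,12,5))),proj(c,cas(P,lidp(.199,159,-12,5))),env.state()["ft_force"])
```

```text
[ 0.4 -1.3  1.2  0.2] [299.84463389 232.67964256] [256.8133465  232.57548304] [-0.01196439 -0.74089502  0.63873877]
```

View pics/w3.png

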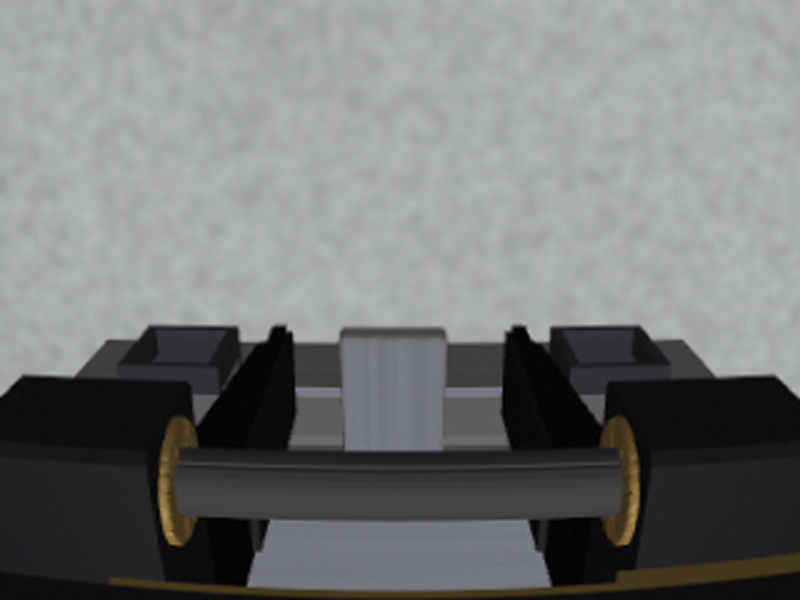

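Run:
```python
from h import *
th=np.r_[.199,.25,np.arange(.35,2.36,.1)]
q=np.array([lidp(t,148,0,2) for t in th]); d=np.diff(q,axis=0)
for t,r in zip(th[1:],d): print(round(t,2),(-r[0]).round(1),(-r[2]).round(1))
```

```text
0.25 -1.8 -7.3
0.35 -4.6 -14.1
0.45 -5.9 -13.5
0.55 -7.3 -12.9
0.65 -8.5 -12.1
0.75 -9.7 -11.2
0.85 -10.8 -10.2
0.95 -11.7 -9.0
1.05 -12.6 -7.8
1.15 -13.3 -6.5
1.25 -13.9 -5.2
1.35 -14.3 -3.8
1.45 -14.6 -2.3
1.55 -14.8 -0.8
1.65 -14.8 0.6
1.75 -14.6 2.1
1.85 -14.4 3.6
1.95 -13.9 5.0
2.05 -13.4 6.3
2.15 -12.7 7.6
2.25 -11.8 8.9
2.35 -10.9 10.0
```

Emit:
carry_out([
  [0,0,0,0,1],
  [0,0,0,0,1],
  [0,0,0,0,1],
  [0,0,0,0,1],
  [0,0,0,0,1],
])

```text
t: 3.95
eef_pos: [422.6, -167.0, 57.2]
tcp_rot: [-3.141, 0.001, 3.021]
ft_force: [-3.2, -6.4, 2.0]
opening: 0.246
grip_force: 30.0
```

Emit:
carry_out([
  [-1.8,0,-7.3,0,1],
  [-4.6,0,-14.1,0,1],
  [-5.9,0,-13.5,0,1],
  [-7.3,0,-12.9,0,1],
  [-8.5,0,-12.1,0,1],
  [-9.7,0,-11.2,0,1],
  [-10.8,0,-10.2,0,1],
  [0,0,0,0,1],
])

```text
t: 4.75
eef_pos: [471.8, -172.9, 139.3]
tcp_rot: [-3.14, 0.002, 3.021]
ft_force: [-2.1, -6.8, 0.3]
opening: 0.24
grip_force: 30.0
```

Emit:
carry_out([
  [-11.7,0,-9,0,1],
  [-12.6,0,-7.8,0,1],
  [-13.3,0,-6.5,0,1],
  [-13.9,0,-5.2,0,1],
  [-14.3,0,-3.8,0,1],
  [-14.6,0,-2.3,0,1],
  [-14.8,0,-0.8,0,1],
  [0,0,0,0,1],
])

```text
t: 5.55
eef_pos: [566.8, -184.5, 174.9]
tcp_rot: [-3.14, 0.003, 3.021]
ft_force: [-1.1, -3.3, 15.0]
opening: 0.233
grip_force: 30.0
```

Emit:
carry_out([
  [-14.8,0,0.6,0,1],
  [-14.6,0,2.1,0,1],
  [-14.4,0,3.6,0,1],
  [-13.9,0,5,0,1],
  [-13.4,0,6.3,0,1],
  [-12.7,0,7.6,0,1],
  [-11.8,0,8.9,0,1],
  [-10.9,0,10,0,1],
  [0,0,0,0,1],
])

```text
t: 6.45
eef_pos: [674.8, -197.7, 130.9]
tcp_rot: [-3.14, 0.01, 3.021]
ft_force: [11.7, -3.7, 11.5]
opening: 0.244
grip_force: 30.0
```

Emit:
carry_out([
  [0,0,0,0,0.5],
  [0,0,0,0,0.5],
  [0,0,0,0,0.5],
  [0,0,-25,0,0.5],
  [0,0,-45,0,0.5],
  [40,0,0,0,0.5],
  [45,0,0,0,0.5],
  [45,0,0,0,0.5],
  [40,0,0,0,0.5],
  [20,0,0,0,0.5],
  [0,0,0,0,0.5],
])

```text
t: 7.55
eef_pos: [480.1, -173.0, 199.9]
tcp_rot: [3.141, -0.001, 3.02]
ft_force: [0.1, -0.5, 0.1]
opening: 0.501
grip_force: 0.0
```

Run:
```python
from h import *
c=snap("wrist"); np.save("w4.npy",c,allow_pickle=True); crop(c,120,60,320,240,2.5,"w4.png")
print(env.state()["eef_pos"])
for x in(-22,22):
  for y in (-50,0,50): print(x,y,((proj(c,cas(P,[x,y,18]))-[120,60])*2.5).round())
```

```text
[ 481.79584789 -173.45530251  199.97227926]
-22 -50 [288. 308.]
-22 0 [396. 308.]
-22 50 [505. 308.]
22 -50 [291. 398.]
22 0 [396. 399.]
22 50 [501. 399.]
```

View pics/w4.png

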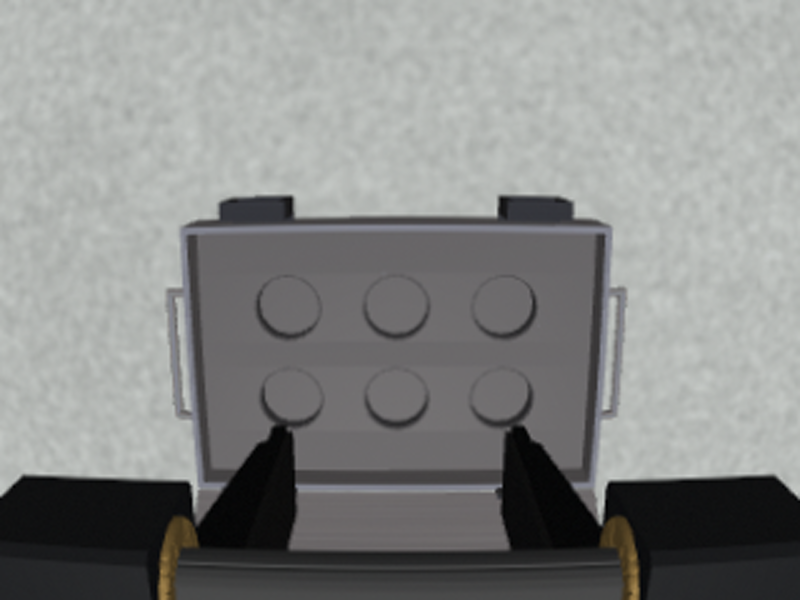

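```bash
cat >> h.py <<'E'
def pellets(c):
    im=c["color"].astype(int); hsv=cv2.cvtColor(c["color"],cv2.COLOR_RGB2HSV)
    m=((im[:,:,0]-im[:,:,2]>22)&(im[:,:,0]>120)).astype(np.uint8)
    m=cv2.morphologyEx(m,cv2.MORPH_CLOSE,np.ones((5,5)))
    n,l,st,ce=cv2.connectedComponentsWithStats(m); out=[]
    for i in range(1,n):
        X=at(c,*ce[i],18)
        if 60<st[i,4]<900 and 380<X[0]<680 and -300<X[1]<340: out.append((X[0].round(1),X[1].round(1),int(st[i,4]),ce[i].round().tolist()))
    return out
E
python3 - <<'E'
from h import *
for f in("w1.npy","w2.npy","w4.npy"):
    for r in pellets(np.load(f,allow_pickle=True).item()): print(*r)
    print()
print(to([488,196,200]))
E
```

```text
466.8 258.8 220 [334.0, 163.0]
474.0 135.3 214 [227.0, 169.0]
474.7 200.6 212 [283.0, 170.0]
555.4 257.4 166 [330.0, 235.0]
565.1 198.1 82 [281.0, 243.0]
567.2 137.2 88 [231.0, 244.0]
653.1 -52.6 109 [109.0, 294.0]

474.5 137.5 100 [514.0, 175.0]
475.4 203.0 79 [543.0, 177.0]
557.4 260.5 65 [556.0, 228.0]
570.0 199.2 74 [531.0, 237.0]
569.8 140.4 70 [504.0, 239.0]
655.8 59.4 70 [449.0, 296.0]

475.7 202.4 90 [539.0, 151.0]
474.7 137.1 114 [507.0, 153.0]
569.9 199.1 80 [533.0, 214.0]
571.5 140.0 101 [505.0, 220.0]
658.3 -68.4 105 [372.0, 301.0]

[ 38.6 367.5  -0.   -0. ]
```

Run:
```python
from h import *
print(to([568,138,200]))
```

```text
[-47.8 319.6  -0.   -0. ]
```

Emit:
carry_out([
  [-4,25,0,0,0.5],
  [-7,45,0,0,0.5],
  [-7,48,0,0,0.5],
  [-7,48,0,0,0.5],
  [-7,48,0,0,0.5],
  [-7,48,0,0,0.5],
  [-6,37.6,0,0,0.5],
  [-2.8,20,0,0,0.5],
  [0,0,0,0,0.5],
])

```text
t: 8.5
eef_pos: [569.4, 140.9, 198.8]
tcp_rot: [3.141, -0.0, 3.024]
ft_force: [-0.6, -0.1, -0.1]
opening: 0.497
grip_force: 0.0
```

```bash
cat > look.py <<'E'
from h import *
import sys
c=snap("wrist"); L=pellets(c); print(env.state()["eef_pos"].round(1),round(env.state()["t"],1))
for r in L: print(*r)
e=env.state()["eef_pos"]
# nearest tray pellet
L=[r for r in L if r[1]>60]
if L:
    r=min(L,key=lambda r:np.hypot(r[0]-e[0],r[1]-e[1])); print("go",r[:2],to([r[0],r[1],19],np.pi-.124))
E
python3 look.py
```

```text
[569.  139.4 198.8] 8.6
466.8 259.0 221 [373.0, 82.0]
475.1 200.6 238 [323.0, 92.0]
474.0 135.6 249 [265.0, 98.0]
555.6 256.8 216 [378.0, 158.0]
568.9 196.9 223 [328.0, 175.0]
569.8 138.5 218 [278.0, 181.0]
go (np.float64(569.8), np.float64(138.5)) [ -0.9  -0.8 179.8   0.3]
```

Emit:
carry_out([
  [-0.9,-0.8,35,0,0.5],
  [0,0,45,0,0.5],
  [0,0,45,0,0.5],
  [0,0,30,0,0.5],
  [0,0,18,0,0.5],
  [0,0,7,0,0.5],
  [0,0,0,0,1],
  [0,0,0,0,1],
  [0,0,0,0,1],
  [0,0,0,0,1],
  [0,0,0,0,1],
])

```text
t: 9.65
eef_pos: [569.4, 137.2, 20.3]
tcp_rot: [3.141, 0.001, 3.021]
ft_force: [0.0, -0.9, 0.5]
opening: 0.133
grip_force: 0.0
```

Emit:
carry_out([
  [0,0,-10,0,1],
  [0,0,-35,0,1],
  [0,0,-45,0,1],
  [0,0,0,0,1],
])

```text
t: 10.05
eef_pos: [571.5, 137.6, 115.5]
tcp_rot: [3.139, 0.009, 3.021]
ft_force: [0.7, 0.5, -0.0]
opening: 0.002
grip_force: 0.0
```

Run:
```python
from h import *
print(env.state()["opening"])
for x in (22,-22):
  for y in (50,0,-50): print(x,y,to(cas(P,[x,y,110]),np.pi-.124))
```

```text
0.0015534697710679335
22 50 [ 5.500e+00 -2.709e+02  5.500e+00  2.000e-01]
22 0 [ 5.500e+00 -3.209e+02  5.500e+00  2.000e-01]
22 -50 [ 5.500e+00 -3.709e+02  5.500e+00  2.000e-01]
-22 50 [ 4.950e+01 -2.709e+02  5.500e+00  2.000e-01]
-22 0 [ 4.950e+01 -3.209e+02  5.500e+00  2.000e-01]
-22 -50 [ 4.950e+01 -3.709e+02  5.500e+00  2.000e-01]
```

Emit:
carry_out([
  [0,0,-40,0,0.5],
  [0,0,-40,0,0.5],
  [0,0,-5,0,0.5],
  [0,0,0,0,0.5],
])

```text
t: 10.45
eef_pos: [569.4, 137.1, 195.9]
tcp_rot: [3.141, 0.002, 3.021]
ft_force: [0.3, 0.1, -0.6]
opening: 0.288
grip_force: 0.0
```

```bash
sed -i 's/c=snap("wrist")/c=snap("wrist","last.png")/' look.py; python3 look.py; cp pics/last.png pics/miss.png
```

```text
[568.8 137.1 194.5] 10.5
466.9 258.9 223 [376.0, 81.0]
475.0 200.6 242 [327.0, 91.0]
474.0 135.6 254 [268.0, 97.0]
555.6 257.1 210 [381.0, 158.0]
568.7 197.0 226 [332.0, 174.0]
569.8 138.3 228 [281.0, 181.0]
go (np.float64(569.8), np.float64(138.3)) [ -0.8   1.3 175.5   0.2]
```

View pics/miss.png

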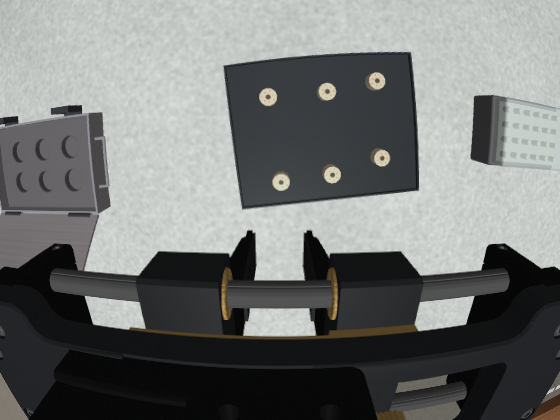

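Emit:
carry_out([
  [-0.8,1.3,35,0,0.5],
  [0,0,45,0,0.5],
  [0,0,45,0,0.5],
  [0,0,30,0,0.5],
  [0,0,17,0,0.5],
  [0,0,7,0,0.5],
  [0,0,0,0,0.5],
  [0,0,0,0,0.5],
])

```text
t: 11.3
eef_pos: [570.2, 138.3, 16.0]
tcp_rot: [3.141, 0.0, 3.021]
ft_force: [0.2, 0.0, 0.2]
opening: 0.501
grip_force: 0.0
```

Emit:
carry_out([
  [0,0,2,0,0.5],
  [0,0,1,0,0.5],
  [0,0,0,0,0.5],
])

```text
t: 11.6
eef_pos: [570.2, 138.3, 13.1]
tcp_rot: [3.141, 0.001, 3.021]
ft_force: [0.3, 0.3, 0.3]
opening: 0.5
grip_force: 0.0
```

Emit:
carry_out([
  [0,0,2,0,0.5],
  [0,0,1,0,0.5],
  [0,0,0,0,0.5],
])

```text
t: 11.9
eef_pos: [570.0, 138.3, 9.5]
tcp_rot: [3.142, -0.0, 3.021]
ft_force: [0.3, 0.3, 0.3]
opening: 0.5
grip_force: 0.0
```

Run:
```python
from h import *
c=snap("wrist"); crop(c,180,170,200,150,4,"tip.png"); print(env.state()["eef_pos"],env.state()["ft_force"])
```

```text
[570.03960798 138.29687194   9.54587051] [-0.51727931 -0.09208013  0.02819953]
```

View pics/tip.png

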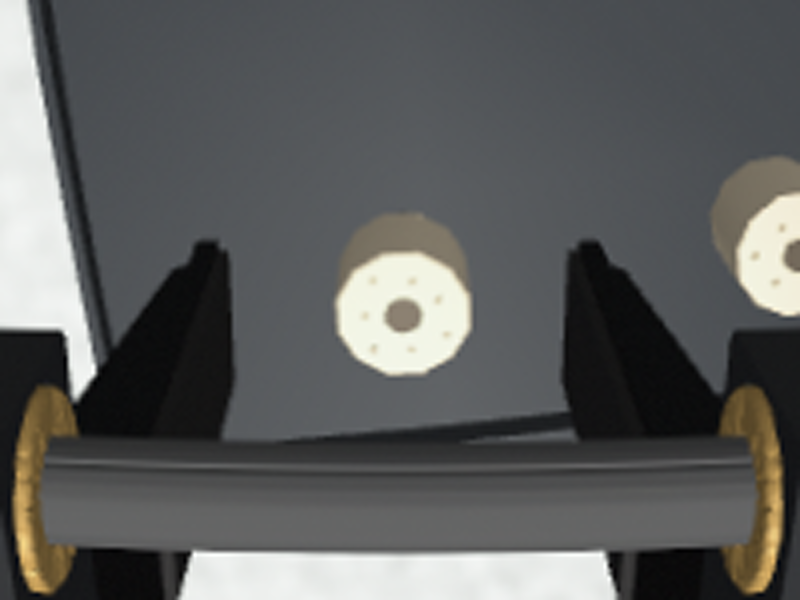

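Emit:
carry_out([
  [0,0,4,0,0.5],
  [0,0,4,0,0.5],
  [0,0,0,0,0.5],
])

```text
t: 12.25
eef_pos: [569.8, 138.2, 0.9]
tcp_rot: [-3.141, -0.001, 3.021]
ft_force: [-0.1, -0.5, 0.7]
opening: 0.501
grip_force: 0.0
```

Emit:
carry_out([
  [0,0,2,0,0.5],
  [0,0,1,0,0.5],
  [0,0,0,0,0.5],
])

```text
t: 12.55
eef_pos: [570.1, 138.3, -1.5]
tcp_rot: [3.142, -0.0, 3.021]
ft_force: [-0.6, -0.0, 0.3]
opening: 0.502
grip_force: 0.0
```

Emit:
carry_out([
  [0,0,0,0,1],
  [0,0,0,0,1],
  [0,0,0,0,1],
  [0,0,0,0,1],
  [0,0,0,0,1],
])

```text
t: 13.05
eef_pos: [570.1, 138.3, -1.3]
tcp_rot: [3.141, 0.0, 3.021]
ft_force: [1.1, 0.6, 0.1]
opening: 0.2
grip_force: 30.0
```

Emit:
carry_out([
  [0,0,-10,0,1],
  [0,0,-35,0,1],
  [0,0,-45,0,1],
  [0,0,-20,0,1],
  [0,0,0,0,1],
])

```text
t: 13.55
eef_pos: [571.4, 138.5, 112.4]
tcp_rot: [3.14, 0.006, 3.021]
ft_force: [-0.2, 0.3, -0.6]
opening: 0.2
grip_force: 30.0
```

Run:
```python
from h import *
c=snap("wrist"); crop(c,230,190,100,75,8,"held.png"); print(env.state()["eef_pos"],env.state()["opening"])
for z in (-20,-10,0,8): print(z,[((proj(c,(c["T"]@[x,0,z,1])[:3])-[230,190])*8).round() for x in(10,-10)])
```

```text
[570.55653598 138.40383095 110.33237934] 0.1990338718817483
-20 [array([408., 385.]), array([407., 648.])]
-10 [array([407., 332.]), array([406., 586.])]
0 [array([406., 285.]), array([406., 529.])]
8 [array([405., 251.]), array([405., 487.])]
```

View pics/held.png

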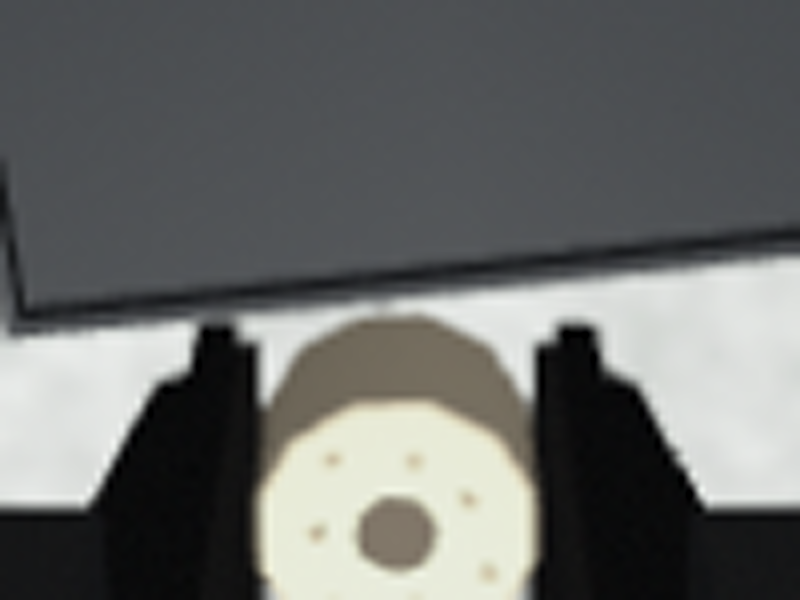

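```bash
cat > wells.py <<'E'
from h import *
import sys
w=[(22,-50),(22,0),(22,50),(-22,-50),(-22,0),(-22,50)][int(sys.argv[1])]
s=env.state(); print(s["eef_pos"].round(1),s["opening"],to(cas(P,[*w,110]),np.pi-.124),round(s["t"],1))
E
python3 wells.py 0
```

```text
[570.6 138.4 110.3] 0.1990338718817483 [ 4.500e+00 -3.716e+02  3.000e-01  2.000e-01] 13.6
```

Emit:
carry_out([
  [0,-20,0,0,1],
  [0,-40,0,0,1],
  [0.5,-45,0,0,1],
  [1,-48,0,0,1],
  [1,-48,0,0,1],
  [1,-48,0,0,1],
  [1,-48,0,0,1],
  [0,-40,0,0,1],
  [0,-24,0,0,1],
  [0,-10.6,0,0,1],
  [0,0,0,0,1],
  [0,0,0,0,1],
])

```text
t: 14.8
eef_pos: [520.7, -228.9, 108.0]
tcp_rot: [3.141, -0.001, 3.021]
ft_force: [-0.8, -0.5, -0.8]
opening: 0.201
grip_force: 30.0
```

```bash
python3 wells.py 0
```

```text
[ 520.7 -228.9  108. ] 0.20114300803434398 [ 0.4 -1.  -2.   0.2] 14.8
```

Emit:
carry_out([
  [0.4,-1,30,0,1],
  [0,0,35,0,1],
  [0,0,20,0,1],
  [0,0,10,0,1],
  [0,0,5,0,1],
  [0,0,0,0,1],
  [0,0,0,0,1],
])

```text
t: 15.5
eef_pos: [520.8, -230.9, 9.5]
tcp_rot: [-3.141, 0.001, 3.021]
ft_force: [-0.7, 0.5, -1.0]
opening: 0.199
grip_force: 30.0
```

Emit:
carry_out([
  [0,0,0,0,0.65],
  [0,0,0,0,0.65],
  [0,0,0,0,0.65],
  [0,0,-15,0,0.65],
  [0,0,-40,0,0.65],
  [0,0,-45,0,0.65],
  [0,0,-40,0,0.65],
  [0,0,-30,0,0.65],
  [-20,0,0,0,0.65],
  [0,0,0,0,0.65],
])

```text
t: 16.5
eef_pos: [541.5, -233.8, 179.7]
tcp_rot: [-3.141, 0.003, 3.021]
ft_force: [-0.5, -0.0, -1.8]
opening: 0.345
grip_force: 0.0
```

```bash
python3 look.py
python3 - <<'E'
from h import *
c=snap("wrist"); crop(c,180,50,240,180,3,"pl1.png")
E
```

```text
[ 540.2 -233.3  178.6] 16.6
474.3 137.8 99 [547.0, 108.0]
521.8 -232.1 264 [279.0, 166.0]
go (np.float64(474.3), np.float64(137.8)) [1.113e+02 3.601e+02 1.596e+02 2.000e-01]
```

View pics/pl1.png

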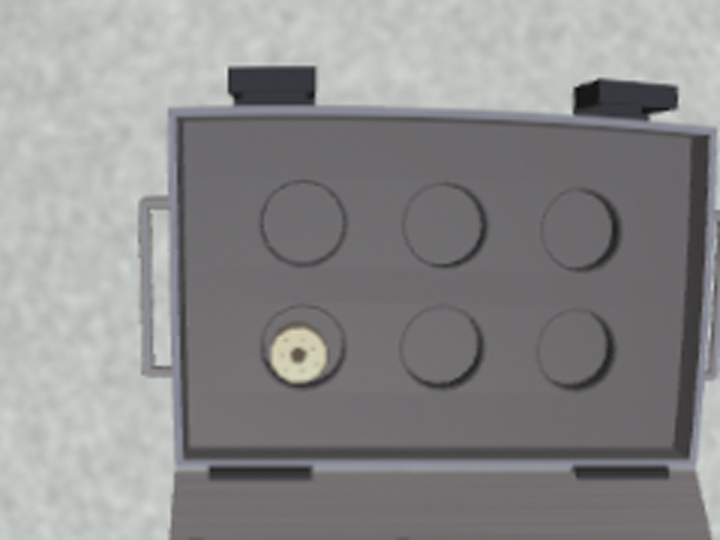

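Run:
```python
from h import *
print(to([569,197,180]))
```

```text
[ 22.5 430.5  -2.   -0. ]
```

Emit:
carry_out([
  [2,25,0,0,0.5],
  [2,42,0,0,0.5],
  [2,48,0,0,0.5],
  [2,48,0,0,0.5],
  [2,48,0,0,0.5],
  [2.5,48,0,0,0.5],
  [2,48,0,0,0.5],
  [2,48,0,0,0.5],
  [2,40,0,0,0.5],
  [2,25,0,0,0.5],
  [2,10,0,0,0.5],
  [0,0,0,0,0.5],
])

```text
t: 17.8
eef_pos: [568.8, 196.5, 177.9]
tcp_rot: [-3.141, -0.001, 3.022]
ft_force: [-0.5, -0.5, -0.4]
opening: 0.499
grip_force: 0.0
```

```bash
sed -i 's/r\[1\],19\]/r[1],-1.5]/' look.py; python3 look.py
```

```text
[569.1 195.6 178.1] 17.9
466.8 258.6 270 [327.0, 84.0]
474.9 200.6 282 [273.0, 97.0]
473.9 135.7 273 [212.0, 105.0]
555.6 256.9 258 [334.0, 166.0]
568.1 197.0 247 [280.0, 184.0]
go (np.float64(568.1), np.float64(197.0)) [  1.2   1.3 179.6   0.2]
```

Emit:
carry_out([
  [1.2,1.3,40,0,0.5],
  [0,0,48,0,0.5],
  [0,0,45,0,0.5],
  [0,0,32,0,0.5],
  [0,0,14.6,0,0.5],
  [0,0,0,0,0.5],
  [0,0,0,0,1],
  [0,0,0,0,1],
  [0,0,0,0,1],
  [0,0,0,0,1],
  [0,0,-10,0,1],
  [0,0,-30,0,1],
])

```text
t: 19.05
eef_pos: [567.5, 197.4, 38.2]
tcp_rot: [-3.14, -0.004, 3.021]
ft_force: [-0.1, 0.7, 0.4]
opening: 0.198
grip_force: 30.0
```

```bash
python3 wells.py 1
```

```text
[567.5 197.4  38.2] 0.19833854334567996 [-5.900e+00 -3.798e+02 -7.180e+01  2.000e-01] 19.1
```

Emit:
carry_out([
  [0,-20,-35,0,1],
  [-0.4,-30,-35,0,1],
  [-0.5,-45,-2,0,1],
  [-0.5,-48,0,0,1],
  [-0.5,-48,0,0,1],
  [-0.5,-48,0,0,1],
  [-0.5,-48,0,0,1],
  [-0.5,-45,0,0,1],
  [-0.5,-30,0,0,1],
  [-0.5,-17.8,0,0,1],
  [0,0,0,0,1],
  [0,0,0,0,1],
])

```text
t: 20.25
eef_pos: [527.1, -179.8, 111.5]
tcp_rot: [3.141, 0.0, 3.02]
ft_force: [-0.2, 0.9, -0.1]
opening: 0.197
grip_force: 30.0
```

```bash
python3 wells.py 1
```

```text
[ 527.1 -179.8  111.5] 0.19727829861080476 [ 0.7 -0.6  1.5  0.1] 20.2
```

Emit:
carry_out([
  [2.2,-0.6,33,0,1],
  [0,0,35,0,1],
  [0,0,20,0,1],
  [0,0,10,0,1],
  [0,0,5.5,0,1],
  [0,0,0,0,1],
  [0,0,0,0,1],
  [0,0,0,0,0.65],
  [0,0,0,0,0.65],
  [0,0,0,0,0.65],
  [0,0,-15,0,0.65],
  [0,0,-40,0,0.65],
])

```text
t: 21.45
eef_pos: [523.6, -179.8, 60.9]
tcp_rot: [3.14, -0.005, 3.021]
ft_force: [1.0, 0.4, -0.2]
opening: 0.349
grip_force: 0.0
```

Run:
```python
from h import *
print(to([555,257,180],np.pi-.124))
```

```text
[ 2.290e+01  4.373e+02 -1.191e+02  2.000e-01]
```

Emit:
carry_out([
  [0,0,-39,0,0.5],
  [2,25,-40,0,0.5],
  [2,42,-25,0,0.5],
  [2.9,48,-15,0,0.5],
  [2,48,0,0,0.5],
  [2,48,0,0,0.5],
  [2,48,0,0,0.5],
  [2,48,0,0,0.5],
  [2,48,0,0,0.5],
  [2,42,0,0,0.5],
  [2,28,0,0,0.5],
  [2,12,0,0,0.5],
])

```text
t: 22.65
eef_pos: [554.6, 258.2, 181.4]
tcp_rot: [3.141, 0.0, 3.023]
ft_force: [-0.9, -0.4, 0.6]
opening: 0.502
grip_force: 0.0
```

Emit:
carry_out([
  [0,0,0,0,0.5],
  [0,0,0,0,0.5],
])

```text
t: 22.85
eef_pos: [554.8, 254.9, 181.4]
tcp_rot: [-3.141, -0.0, 3.021]
ft_force: [0.2, 1.0, -0.2]
opening: 0.501
grip_force: 0.0
```

```bash
python3 look.py
```

```text
[554.9 254.6 181.5] 22.9
466.7 258.6 269 [273.0, 102.0]
474.7 200.6 270 [220.0, 118.0]
474.0 135.6 246 [163.0, 127.0]
554.4 256.8 232 [282.0, 183.0]
go (np.float64(554.4), np.float64(256.8)) [8.00e-01 2.10e+00 1.83e+02 1.00e-01]
```

Emit:
carry_out([
  [0.8,2.1,40,0,0.5],
  [0,0,48,0,0.5],
  [0,0,48,0,0.5],
  [0,0,32,0,0.5],
  [0,0,15,0,0.5],
  [0,0,0,0,0.5],
  [0,0,0,0,1],
  [0,0,0,0,1],
  [0,0,0,0,1],
  [0,0,0,0,1],
  [0,0,-10,0,1],
  [0,0,-30,0,1],
])

```text
t: 24.1
eef_pos: [553.2, 257.8, 37.6]
tcp_rot: [-3.14, -0.004, 3.021]
ft_force: [0.8, -0.1, 0.0]
opening: 0.198
grip_force: 30.0
```

```bash
python3 wells.py 2
```

```text
[553.2 257.8  37.6] 0.19815112842383822 [-2.750e+01 -3.879e+02 -7.240e+01  2.000e-01] 24.1
```

Emit:
carry_out([
  [0,-20,-35,0,1],
  [-2,-30,-35,0,1],
  [-3,-45,-2.4,0,1],
  [-3,-48,0,0,1],
  [-4,-48,0,0,1],
  [-4,-48,0,0,1],
  [-4,-48,0,0,1],
  [-3,-48,0,0,1],
  [-2,-33,0,0,1],
  [-1,-19.9,0,0,1],
  [0,0,0,0,1],
  [0,0,0,0,1],
])

```text
t: 25.3
eef_pos: [533.3, -129.9, 111.3]
tcp_rot: [3.141, 0.0, 3.02]
ft_force: [0.4, -0.3, 0.1]
opening: 0.2
grip_force: 30.0
```

```bash
python3 wells.py 2
```

```text
[ 533.3 -129.9  111.3] 0.2002546396753551 [ 0.7 -0.8  1.3  0.1] 25.3
```

Next pellet afterwards: (466.7, 258.6).

Emit:
carry_out([
  [2.2,-0.8,33,0,1],
  [0,0,35,0,1],
  [0,0,20,0,1],
  [0,0,10,0,1],
  [0,0,5.3,0,1],
  [0,0,0,0,1],
  [0,0,0,0,1],
  [0,0,0,0,0.65],
  [0,0,0,0,0.65],
  [0,0,0,0,0.65],
  [0,0,-15,0,0.65],
  [0,0,-40,0,0.65],
])

```text
t: 26.5
eef_pos: [529.7, -130.2, 60.9]
tcp_rot: [3.14, -0.005, 3.02]
ft_force: [-0.4, -0.4, -0.3]
opening: 0.351
grip_force: 0.0
```

Run:
```python
from h import *
print(to([467,258.5,180],np.pi-.124))
```

```text
[ 1.103e+02  3.780e+02 -1.191e+02  2.000e-01]
```

Emit:
carry_out([
  [0,0,-39,0,0.5],
  [8,25,-40,0,0.5],
  [12,40,-25,0,0.5],
  [13,45,-15,0,0.5],
  [13.3,45,0,0,0.5],
  [13,45,0,0,0.5],
  [13,45,0,0,0.5],
  [12,45,0,0,0.5],
  [12,40,0,0,0.5],
  [9,28,0,0,0.5],
  [5,20,0,0,0.5],
  [0,0,0,0,0.5],
])

```text
t: 27.7
eef_pos: [466.6, 259.8, 181.6]
tcp_rot: [3.141, 0.0, 3.023]
ft_force: [0.8, -0.7, -0.4]
opening: 0.502
grip_force: 0.0
```

Emit:
carry_out([
  [0,0,0,0,0.5],
  [0,0,0,0,0.5],
])

```text
t: 27.9
eef_pos: [467.3, 257.0, 181.6]
tcp_rot: [-3.141, -0.0, 3.02]
ft_force: [-0.6, -0.9, 0.1]
opening: 0.503
grip_force: 0.0
```

```bash
python3 look.py
```

```text
[467.4 256.9 181.6] 27.9
466.4 258.7 245 [281.0, 183.0]
474.7 200.3 229 [230.0, 197.0]
473.9 135.1 212 [175.0, 203.0]
527.3 -192.9 76 [5.0, 259.0]
604.0 118.7 119 [186.0, 301.0]
go (np.float64(466.4), np.float64(258.7)) [1.200e+00 1.600e+00 1.831e+02 1.000e-01]
```

Emit:
carry_out([
  [1.2,1.6,40,0,0.5],
  [0,0,48,0,0.5],
  [0,0,48,0,0.5],
  [0,0,32,0,0.5],
  [0,0,15,0,0.5],
  [0,0,0,0,0.5],
  [0,0,0,0,1],
  [0,0,0,0,1],
  [0,0,0,0,1],
  [0,0,0,0,1],
  [0,0,-10,0,1],
  [0,0,-30,0,1],
])

```text
t: 29.15
eef_pos: [465.2, 259.2, 38.0]
tcp_rot: [-3.14, -0.003, 3.021]
ft_force: [1.1, 1.1, -0.4]
opening: 0.201
grip_force: 30.0
```

```bash
python3 wells.py 5
```

```text
[465.2 259.2  38. ] 0.20062690885115333 [-7.100e+01 -3.785e+02 -7.200e+01  2.000e-01] 29.1
```

Emit:
carry_out([
  [0,-5,-40,0,1],
  [-6,-30,-30,0,1],
  [-8,-45,-2,0,1],
  [-9,-48,0,0,1],
  [-9,-48,0,0,1],
  [-9,-48,0,0,1],
  [-9,-48,0,0,1],
  [-9,-48,0,0,1],
  [-7,-38,0,0,1],
  [-3,-20.5,0,0,1],
  [0,0,0,0,1],
  [0,0,0,0,1],
])

```text
t: 30.35
eef_pos: [488.8, -124.2, 111.0]
tcp_rot: [3.141, 0.0, 3.02]
ft_force: [-0.0, 0.6, -0.4]
opening: 0.203
grip_force: 30.0
```

```bash
python3 wells.py 5
```

```text
[ 488.8 -124.2  111. ] 0.2027052285864431 [-0.2 -1.   1.   0.1] 30.4
```

Emit:
carry_out([
  [1.3,-1,33,0,1],
  [0,0,35,0,1],
  [0,0,20,0,1],
  [0,0,10,0,1],
  [0,0,5,0,1],
  [0,0,0,0,1],
  [0,0,0,0,1],
  [0,0,0,0,0.65],
  [0,0,0,0,0.65],
  [0,0,0,0,0.65],
  [0,0,-15,0,0.65],
  [0,0,-40,0,0.65],
])

```text
t: 31.55
eef_pos: [486.3, -124.8, 61.1]
tcp_rot: [3.14, -0.005, 3.021]
ft_force: [0.0, -0.1, 0.8]
opening: 0.35
grip_force: 0.0
```

Run:
```python
from h import *
print(to([474.7,200.5,180],np.pi-.124))
```

```text
[ 5.180e+01  3.214e+02 -1.189e+02  2.000e-01]
```

Emit:
carry_out([
  [0,0,-39,0,0.5],
  [5,25,-40,0,0.5],
  [7,40,-25,0,0.5],
  [8,48,-15,0,0.5],
  [8,48,0,0,0.5],
  [7.8,48,0,0,0.5],
  [7,48,0,0,0.5],
  [6,37.4,0,0,0.5],
  [3,20,0,0,0.5],
  [0,7,0,0,0.5],
  [0,0,0,0,0.5],
  [0,0,0,0,0.5],
])

```text
t: 32.75
eef_pos: [475.0, 198.3, 181.2]
tcp_rot: [-3.141, -0.0, 3.02]
ft_force: [-0.7, -0.0, -0.5]
opening: 0.503
grip_force: 0.0
```

```bash
python3 look.py
```

```text
[475.1 198.1 181.3] 32.8
474.6 200.6 245 [282.0, 183.0]
473.8 135.3 236 [223.0, 190.0]
490.1 -133.4 109 [43.0, 226.0]
522.2 -243.4 81 [5.0, 251.0]
527.5 -190.0 84 [26.0, 253.0]
609.4 60.7 131 [186.0, 300.0]
639.7 297.7 123 [372.0, 300.0]
go (np.float64(474.6), np.float64(200.6)) [8.000e-01 2.400e+00 1.828e+02 1.000e-01]
```

Emit:
carry_out([
  [0.8,2.4,40,0,0.5],
  [0,0,48,0,0.5],
  [0,0,48,0,0.5],
  [0,0,32,0,0.5],
  [0,0,14.8,0,0.5],
  [0,0,0,0,0.5],
  [0,0,0,0,1],
  [0,0,0,0,1],
  [0,0,0,0,1],
  [0,0,0,0,1],
  [0,0,-10,0,1],
  [0,0,-30,0,1],
])

```text
t: 34.0
eef_pos: [473.5, 201.4, 38.0]
tcp_rot: [-3.14, -0.003, 3.021]
ft_force: [0.1, 0.0, 1.1]
opening: 0.195
grip_force: 30.0
```

```bash
python3 wells.py 4
```

```text
[473.5 201.4  38. ] 0.19469159084488027 [-5.560e+01 -3.721e+02 -7.200e+01  2.000e-01] 34.0
```

Emit:
carry_out([
  [0,-5,-40,0,1],
  [-5,-30,-30,0,1],
  [-6,-45,-2,0,1],
  [-7,-48,0,0,1],
  [-8,-48,0,0,1],
  [-8,-48,0,0,1],
  [-8,-48,0,0,1],
  [-7,-45,0,0,1],
  [-4,-35,0,0,1],
  [-2,-20.1,0,0,1],
  [0,0,0,0,1],
  [0,0,0,0,1],
])

```text
t: 35.2
eef_pos: [484.0, -174.1, 110.9]
tcp_rot: [3.141, 0.0, 3.02]
ft_force: [0.2, -0.0, -0.4]
opening: 0.199
grip_force: 30.0
```

```bash
python3 wells.py 4
```

```text
[ 484.  -174.1  110.9] 0.19917687775693882 [ 1.2 -0.8  0.9  0.1] 35.2
```

Emit:
carry_out([
  [2.5,-0.8,33,0,1],
  [0,0,35,0,1],
  [0,0,20,0,1],
  [0,0,10,0,1],
  [0,0,4.9,0,1],
  [0,0,0,0,1],
  [0,0,0,0,1],
  [0,0,0,0,0.65],
  [0,0,0,0,0.65],
  [0,0,0,0,0.65],
  [0,0,-15,0,0.65],
  [0,0,-40,0,0.65],
])

```text
t: 36.4
eef_pos: [480.4, -174.3, 61.1]
tcp_rot: [3.14, -0.005, 3.021]
ft_force: [0.1, -0.5, -0.2]
opening: 0.351
grip_force: 0.0
```

Run:
```python
from h import *
print(to([473.8,135.3,180],np.pi-.124))
```

```text
[ 4.480e+01  3.064e+02 -1.189e+02  2.000e-01]
```

Emit:
carry_out([
  [0,0,-39,0,0.5],
  [4,25,-40,0,0.5],
  [6,40,-25,0,0.5],
  [7,46,-15,0,0.5],
  [7,46,0,0,0.5],
  [6.8,46,0,0,0.5],
  [6,44,0,0,0.5],
  [5,34.4,0,0,0.5],
  [3,19,0,0,0.5],
  [0,6,0,0,0.5],
  [0,0,0,0,0.5],
  [0,0,0,0,0.5],
])

```text
t: 37.6
eef_pos: [474.2, 133.9, 181.5]
tcp_rot: [-3.142, -0.0, 3.02]
ft_force: [-1.3, -1.3, -0.1]
opening: 0.502
grip_force: 0.0
```

```bash
python3 look.py
```

```text
[474.2 133.7 181.5] 37.6
473.5 135.9 240 [282.0, 183.0]
483.9 -182.9 112 [50.0, 222.0]
490.2 -131.9 138 [78.0, 223.0]
523.1 -240.3 89 [31.0, 250.0]
534.9 -137.6 125 [84.0, 255.0]
608.7 -3.7 133 [186.0, 299.0]
639.1 233.5 124 [372.0, 300.0]
go (np.float64(473.5), np.float64(135.9)) [1.00e+00 2.10e+00 1.83e+02 1.00e-01]
```

Emit:
carry_out([
  [1,2.1,40,0,0.5],
  [0,0,48,0,0.5],
  [0,0,48,0,0.5],
  [0,0,32,0,0.5],
  [0,0,15,0,0.5],
  [0,0,0,0,0.5],
  [0,0,0,0,1],
  [0,0,0,0,1],
  [0,0,0,0,1],
  [0,0,0,0,1],
  [0,0,-10,0,1],
  [0,0,-30,0,1],
])

```text
t: 38.85
eef_pos: [472.4, 136.8, 38.1]
tcp_rot: [-3.141, -0.003, 3.021]
ft_force: [0.2, -0.1, 0.6]
opening: 0.198
grip_force: 30.0
```

```bash
python3 wells.py 3
```

```text
[472.4 136.8  38.1] 0.19796451803414788 [-4.870e+01 -3.579e+02 -7.190e+01  2.000e-01] 38.9
```

Emit:
carry_out([
  [0,-5,-40,0,1],
  [-5,-30,-30,0,1],
  [-6,-45,-2,0,1],
  [-7,-46,0,0,1],
  [-7,-46,0,0,1],
  [-7,-46,0,0,1],
  [-6,-46,0,0,1],
  [-5,-42,0,0,1],
  [-3,-32,0,0,1],
  [-1.2,-19.9,0,0,1],
  [0,0,0,0,1],
  [0,0,0,0,1],
])

```text
t: 40.05
eef_pos: [476.8, -223.7, 111.0]
tcp_rot: [3.141, 0.0, 3.02]
ft_force: [0.1, -0.7, -0.1]
opening: 0.199
grip_force: 30.0
```

```bash
python3 wells.py 3
```

```text
[ 476.8 -223.7  111. ] 0.19867789915077377 [ 0.3 -0.7  1.   0.1] 40.0
```

Then rise and look from above the cassette.

Emit:
carry_out([
  [1.8,-0.7,33,0,1],
  [0,0,35,0,1],
  [0,0,20,0,1],
  [0,0,10,0,1],
  [0,0,5,0,1],
  [0,0,0,0,1],
  [0,0,0,0,1],
  [0,0,0,0,0.65],
  [0,0,0,0,0.65],
  [0,0,0,0,0.65],
  [0,0,-15,0,0.65],
  [0,0,-40,0,0.65],
])

```text
t: 41.25
eef_pos: [474.0, -223.9, 61.0]
tcp_rot: [3.139, -0.005, 3.02]
ft_force: [-0.0, -0.2, 0.4]
opening: 0.349
grip_force: 0.0
```

Emit:
carry_out([
  [0,0,-45,0,0.5],
  [0,25,-45,0,0.5],
  [0,25,-45,0,0.5],
  [0,0,-5,0,0.5],
  [0,0,0,0,0.5],
  [0,0,0,0,0.5],
])

```text
t: 41.85
eef_pos: [480.6, -176.5, 198.9]
tcp_rot: [3.141, -0.001, 3.021]
ft_force: [0.2, -1.3, -0.6]
opening: 0.497
grip_force: 0.0
```

```bash
python3 look.py
python3 - <<'E'
from h import *
c=snap("wrist"); crop(c,180,80,200,150,4,"all.png")
for x in(-22,22):
  for y in (-50,0,50): print(x,y,((proj(c,cas(P,[x,y,18]))-[180,80])*4).round(),((proj(c,cas(P,[x,y,26]))-[180,80])*4).round())
E
```

```text
[ 480.5 -176.6  198.5] 41.9
482.8 -175.9 203 [280.0, 183.0]
477.2 -226.9 215 [236.0, 183.0]
489.9 -124.9 215 [325.0, 183.0]
523.3 -181.3 92 [280.0, 217.0]
533.7 -129.5 160 [324.0, 220.0]
520.6 -234.2 137 [235.0, 220.0]
658.5 -72.2 105 [372.0, 301.0]
-22 -50 [231. 411.] [228. 417.]
-22 0 [406. 411.] [406. 417.]
-22 50 [580. 412.] [584. 418.]
22 -50 [236. 557.] [233. 566.]
22 0 [405. 558.] [406. 566.]
22 50 [574. 557.] [578. 566.]
```

View pics/all.png

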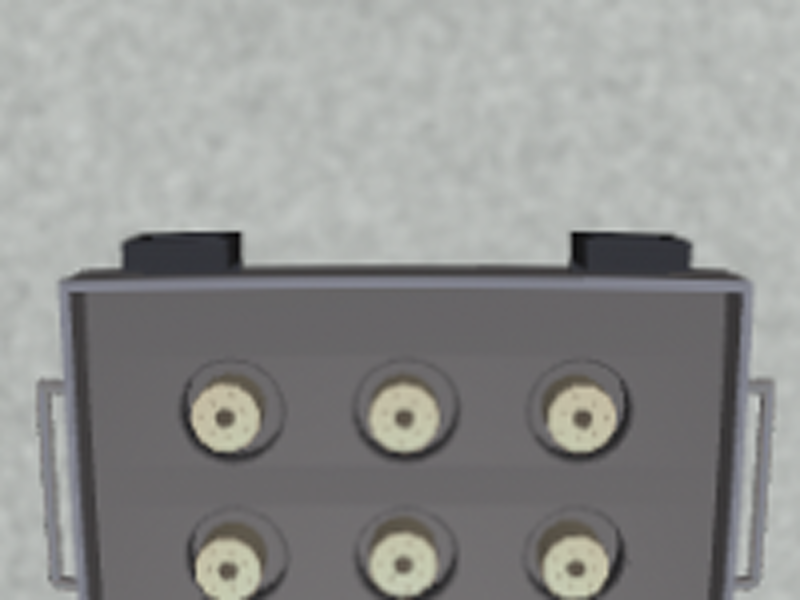

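Run:
```python
from h import *
print(to([674.8,-197.7,122],np.pi-.124))
th=np.r_[np.arange(2.35,0.04,-.1),0]
q=np.array([lidp(t,148,0,2) for t in th]); d=np.diff(q,axis=0)
for t,r in zip(th[1:],d): print(round(t,2),(-r[0]).round(1),(-r[2]).round(1))
```

```text
[-1.954e+02  3.100e+00  7.640e+01  1.000e-01]
2.25 10.9 -10.0
2.15 11.8 -8.9
2.05 12.7 -7.6
1.95 13.4 -6.3
1.85 13.9 -5.0
1.75 14.4 -3.6
1.65 14.6 -2.1
1.55 14.8 -0.6
1.45 14.8 0.8
1.35 14.6 2.3
1.25 14.3 3.8
1.15 13.9 5.2
1.05 13.3 6.5
0.95 12.6 7.8
0.85 11.7 9.0
0.75 10.8 10.2
0.65 9.7 11.2
0.55 8.5 12.1
0.45 7.3 12.9
0.35 5.9 13.5
0.25 4.6 14.1
0.15 3.1 14.5
0.05 1.7 14.7
0.0 0.3 7.4
```

Emit:
carry_out([
  [-25,0,0,0,0.5],
  [-40,1,0,0,0.5],
  [-45,1,0,0,0.5],
  [-45,1.1,0,0,0.5],
  [-30,0,0,0,0.5],
  [-10.4,0,0,0,0.5],
  [0,0,25,0,0.5],
  [0,0,30,0,0.5],
  [0,0,15,0,0.5],
  [0,0,6.4,0,0.5],
  [0,0,0,0,0.5],
  [0,0,0,0,0.5],
])

```text
t: 43.15
eef_pos: [675.8, -197.1, 124.7]
tcp_rot: [-3.141, 0.001, 3.021]
ft_force: [-1.1, -0.0, 0.3]
opening: 0.498
grip_force: 0.0
```

Run:
```python
from h import *
print(to([674.8,-197.7,122],np.pi-.124))
c=snap("wrist"); crop(c,180,170,200,150,4,"tab2.png")
```

```text
[ 0.9 -0.7  2.7  0.2]
```

View pics/tab2.png

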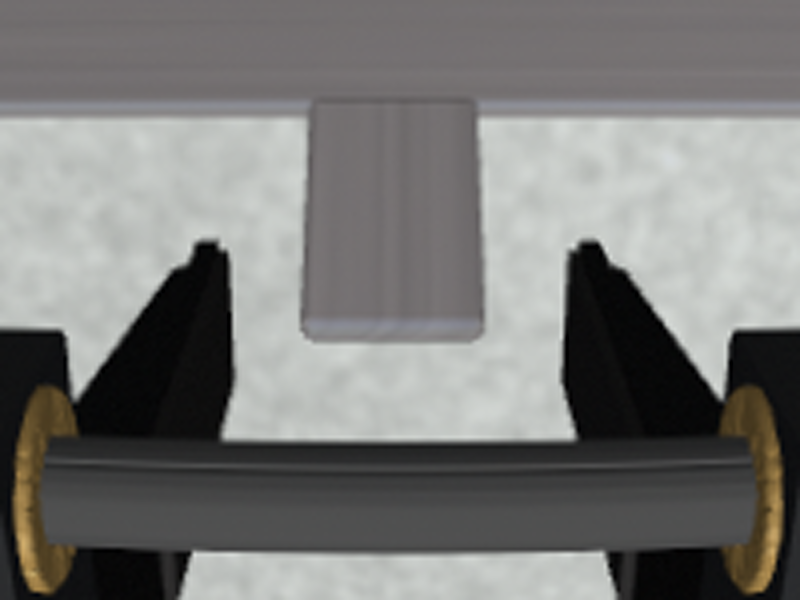

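Emit:
carry_out([
  [8.9,-0.7,2,0,0.5],
  [0,0,6,0,0.5],
  [0,0,0,0,0.5],
  [0,0,0,0,1],
  [0,0,0,0,1],
  [0,0,0,0,1],
  [0,0,0,0,1],
])

```text
t: 43.9
eef_pos: [666.6, -196.7, 115.6]
tcp_rot: [-3.141, 0.0, 3.021]
ft_force: [0.0, -0.7, 0.2]
opening: 0.248
grip_force: 30.0
```

Emit:
carry_out([
  [10.9,0,-10,0,1],
  [11.8,0,-8.9,0,1],
  [12.7,0,-7.6,0,1],
  [13.4,0,-6.3,0,1],
  [13.9,0,-5,0,1],
  [14.4,0,-3.6,0,1],
  [14.6,0,-2.1,0,1],
  [14.8,0,-0.6,0,1],
  [0,0,0,0,1],
])

```text
t: 44.8
eef_pos: [558.5, -183.5, 159.5]
tcp_rot: [-3.142, -0.001, 3.02]
ft_force: [0.3, -4.5, -16.8]
opening: 0.245
grip_force: 30.0
```

Emit:
carry_out([
  [14.8,0,2,0,1],
  [14.6,0,3,0,1],
  [14.3,0,4,0,1],
  [13.9,0,5.2,0,1],
  [13.3,0,6.5,0,1],
  [12.6,0,7.8,0,1],
  [0,0,0,0,1],
])

```text
t: 45.5
eef_pos: [476.7, -173.6, 132.5]
tcp_rot: [-3.141, 0.002, 3.021]
ft_force: [-3.6, -2.3, 6.1]
opening: 0.248
grip_force: 30.0
```

Emit:
carry_out([
  [11.7,0,9,0,1],
  [10.8,0,10.2,0,1],
  [9.7,0,11.2,0,1],
  [8.5,0,12.1,0,1],
  [7.3,0,12.9,0,1],
  [0,0,0,0,1],
])

```text
t: 46.1
eef_pos: [429.3, -167.8, 76.1]
tcp_rot: [-3.141, 0.001, 3.02]
ft_force: [-5.3, -3.4, 0.8]
opening: 0.247
grip_force: 30.0
```

Run:
```python
from h import *
h=cas(P,[62,0,34.5]); e=env.state()["eef_pos"]; d=e+[0,0,17]-h
print(d, np.hypot(*d[:2]), np.arctan2(d[2],np.hypot(*d[:2])))
```

```text
[-136.70598102   17.3478077    58.62278112] 137.8022919953545 0.40221976292633715
```

Emit:
carry_out([
  [5.2,0,13.5,0,1],
  [4,0,14,0,1],
  [2.5,0,14.5,0,1],
  [0.5,0,7,0,1],
  [0,0,0,0,1],
])

```text
t: 46.6
eef_pos: [417.0, -166.3, 27.1]
tcp_rot: [3.141, -0.001, 3.02]
ft_force: [-8.8, -6.9, 0.4]
opening: 0.247
grip_force: 30.0
```

Emit:
carry_out([
  [0.3,0,5,0,1],
  [0,0,3,0,1],
  [0,0,0,0,1],
])

```text
t: 46.9
eef_pos: [416.8, -166.2, 19.6]
tcp_rot: [-3.142, -0.0, 3.021]
ft_force: [-8.2, -5.4, -0.0]
opening: 0.248
grip_force: 30.0
```

Emit:
carry_out([
  [0,0,2,0,1],
  [0,0,0,0,1],
])

```text
t: 47.1
eef_pos: [416.8, -166.3, 17.7]
tcp_rot: [-3.142, -0.0, 3.02]
ft_force: [-9.8, -6.9, 0.3]
opening: 0.248
grip_force: 30.0
```

Emit:
carry_out([
  [0,0,2,0,1],
  [0,0,0,0,1],
])

```text
t: 47.3
eef_pos: [416.8, -166.2, 15.7]
tcp_rot: [-3.142, -0.0, 3.02]
ft_force: [-8.8, -7.0, 1.0]
opening: 0.25
grip_force: 30.0
```

Emit:
carry_out([
  [0,0,2,0,1],
  [0,0,0,0,1],
])

```text
t: 47.5
eef_pos: [416.9, -166.3, 13.7]
tcp_rot: [-3.142, -0.0, 3.02]
ft_force: [-9.4, -6.0, 0.0]
opening: 0.25
grip_force: 30.0
```

Emit:
carry_out([
  [0,0,2,0,1],
  [0,0,0,0,1],
])

```text
t: 47.7
eef_pos: [416.9, -166.3, 11.8]
tcp_rot: [-3.141, -0.0, 3.02]
ft_force: [-9.1, -7.2, 0.1]
opening: 0.246
grip_force: 30.0
```

Emit:
carry_out([
  [0,0,2,0,1],
  [0,0,0,0,1],
])

```text
t: 47.9
eef_pos: [417.0, -166.3, 9.8]
tcp_rot: [-3.141, 0.0, 3.02]
ft_force: [-8.1, -5.9, 0.4]
opening: 0.246
grip_force: 30.0
```

Emit:
carry_out([
  [0,0,2,0,1],
  [0,0,0,0,1],
])

```text
t: 48.1
eef_pos: [417.2, -166.3, 8.3]
tcp_rot: [-3.141, 0.001, 3.02]
ft_force: [-9.7, -4.9, 8.3]
opening: 0.246
grip_force: 30.0
```

Emit:
carry_out([
  [0,0,1.5,0,1],
  [0,0,0,0,1],
])

```text
t: 48.3
eef_pos: [417.5, -166.4, 7.6]
tcp_rot: [-3.141, 0.002, 3.021]
ft_force: [-11.7, -3.4, 26.0]
opening: 0.248
grip_force: 30.0
```

Emit:
carry_out([
  [0,0,0,0,0.6],
  [0,0,0,0,0.6],
  [0,0,0,0,0.6],
  [0,0,-15,0,0.6],
  [0,0,-40,0,0.6],
  [0,0,-45,0,0.6],
  [0,0,-45,0,0.6],
  [0,0,-45,0,0.6],
  [0,0,0,0,0.6],
  [-25,0,0,0,0.6],
  [-30,0,0,0,0.6],
  [0,0,0,0,0.6],
])

```text
t: 49.5
eef_pos: [474.7, -173.2, 194.7]
tcp_rot: [3.142, 0.001, 3.021]
ft_force: [-0.5, -1.1, -0.2]
opening: 0.399
grip_force: 0.0
```

```bash
cat > lidchk.py <<'E'
from h import *
c=snap("wrist"); im=cv2.cvtColor(c["color"],cv2.COLOR_RGB2GRAY)
print(env.state()["eef_pos"].round(1))
# black buttons: dark blobs near predicted places
for y in (60,-60):
    for s in (0,7,14):
        print(y,s,"pred button top centre",proj(c,cas(P,[-26-s,y,54.5])).round(1))
for th in (0,.03,.06): print("th",th,"tab end",proj(c,cas(P,lidp(th,159,12,5))).round(1),proj(c,cas(P,lidp(th,159,-12,5))).round(1),"front corners",proj(c,cas(P,lidp(th,124,95,4))).round(1),proj(c,cas(P,lidp(th,124,-95,4))).round(1))
u,v=proj(c,cas(P,lidp(0,140,0,5))).round().astype(int)
print("tab col",u,"rows",v-30,im[v-30:v+30,u].tolist())
n,l,st,ce=cv2.connectedComponentsWithStats((im<45).astype(np.uint8))
for i in range(1,n):
    X=at(c,*ce[i],50)
    if 15<st[i,4]<800: print("dark",ce[i].round(1),st[i,:].tolist(),X.round())
r,cc=proj(c,cas(P,[0,0,38]))[::-1]
E
python3 lidchk.py
```

```text
[ 473.  -172.6  194.4]
60 0 pred button top centre [337.4 192.7]
60 7 pred button top centre [337.7 186.1]
60 14 pred button top centre [338.  179.5]
-60 0 pred button top centre [221.2 192.5]
-60 7 pred button top centre [220.9 185.8]
-60 14 pred button top centre [220.7 179.2]
th 0 tab end [291.2 122.2] [267.8 122.1] front corners [367.9 156.9] [190.8 156.4]
th 0.03 tab end [291.3 122.5] [267.7 122.5] front corners [368.8 157.5] [189.9 157. ]
th 0.06 tab end [291.5 123. ] [267.5 122.9] front corners [369.7 158.3] [189.  157.8]
tab col 279 rows 110 [177, 176, 175, 176, 178, 181, 181, 180, 176, 175, 176, 156, 123, 121, 123, 123, 123, 123, 123, 123, 123, 123, 123, 123, 123, 123, 124, 124, 123, 123, 123, 124, 124, 123, 123, 123, 123, 123, 124, 124, 123, 124, 123, 123, 123, 121, 123, 127, 125, 122, 124, 124, 123, 123, 123, 123, 121, 122, 123, 122]
dark [234.9 147.8] [232, 144, 6, 9, 32] [ 428. -213.   50.]
dark [322.8 147.4] [321, 144, 6, 9, 36] [ 438. -125.   50.]
dark [222.6 187.4] [216, 181, 13, 16, 117] [ 467. -232.   50.]
dark [ 54.1 189.4] [50, 182, 10, 16, 96] [ 440. -450.   50.]
dark [335.3 187.8] [330, 182, 13, 15, 119] [ 482. -116.   50.]
dark [280.5 287.6] [208, 287, 144, 2, 178] [ 592. -187.   50.]
dark [552.1 415.6] [539, 409, 21, 11, 120] [1140.  451.   50.]
```

Run:
```python
from h import *
print(to(cas(P,[-26,60,32]),np.pi-.124))
```

```text
[ -5.9  59.1 162.4   0.2]
```

Emit:
carry_out([
  [-3,25,20,0,0.6],
  [-2.9,34.1,40,0,0.6],
  [0,0,45,0,0.6],
  [0,0,30,0,0.6],
  [0,0,17,0,0.6],
  [0,0,0,0,0.6],
  [0,0,0,0,0.6],
])

```text
t: 50.25
eef_pos: [484.5, -116.5, 45.5]
tcp_rot: [3.141, -0.001, 3.021]
ft_force: [-0.1, -0.2, 1.0]
opening: 0.398
grip_force: 0.0
```

Run:
```python
from h import *
print(to(cas(P,[-26,60,32]),np.pi-.124))
```

```text
[-1.3  1.9 13.5  0.2]
```

Emit:
carry_out([
  [-1.3,1.9,7,0,0.6],
  [0,0,5,0,0.6],
  [0,0,0,0,0.6],
  [0,0,0,0,1],
  [0,0,0,0,1],
  [0,0,0,0,1],
  [0,0,0,0,1],
  [0,0,0,0,1],
])

```text
t: 51.05
eef_pos: [486.6, -114.5, 33.4]
tcp_rot: [3.141, 0.0, 3.021]
ft_force: [0.6, 3.6, 1.8]
opening: 0.124
grip_force: 30.0
```

Gripped the button (12 mm). Slide forward 14 mm.

Emit:
carry_out([
  [3,0,0,0,1],
  [4,0,0,0,1],
  [4,0,0,0,1],
  [3,0,0,0,1],
  [0,0,0,0,1],
])

```text
t: 51.55
eef_pos: [473.7, -113.0, 33.5]
tcp_rot: [3.142, 0.003, 3.02]
ft_force: [6.4, 5.6, -0.7]
opening: 0.123
grip_force: 30.0
```

Emit:
carry_out([
  [2,0,0,0,1],
  [0,0,0,0,1],
])

```text
t: 51.75
eef_pos: [473.6, -113.1, 33.7]
tcp_rot: [-3.141, 0.007, 3.02]
ft_force: [14.8, 9.8, -4.7]
opening: 0.121
grip_force: 30.0
```

Emit:
carry_out([
  [2,0,0,0,1],
  [0,0,0,0,1],
])

```text
t: 51.95
eef_pos: [473.5, -113.2, 34.0]
tcp_rot: [-3.14, 0.011, 3.02]
ft_force: [22.7, 10.6, -6.8]
opening: 0.121
grip_force: 30.0
```

Emit:
carry_out([
  [-4,0,0,0,0.6],
  [0,0,0,0,0.6],
  [0,0,0,0,0.6],
  [0,0,-15,0,0.6],
  [0,0,-35,0,0.6],
  [0,-35,-20,0,0.6],
  [0,-45,0,0,0.6],
  [0,-30,0,0,0.6],
  [0,-10,0,0,0.6],
  [0,0,0,0,0.6],
])

```text
t: 52.95
eef_pos: [457.6, -233.0, 103.0]
tcp_rot: [3.141, -0.001, 3.019]
ft_force: [-0.6, -0.6, 0.1]
opening: 0.4
grip_force: 0.0
```

Run:
```python
from h import *
print(to(cas(P,[-26,-60,33]),np.pi-.124))
```

```text
[-13.7   0.9  70.    0.1]
```

Emit:
carry_out([
  [-13.7,0.9,20,0,0.6],
  [0,0,25,0,0.6],
  [0,0,15,0,0.6],
  [0,0,8,0,0.6],
  [0,0,2,0,0.6],
  [0,0,0,0,0.6],
])

```text
t: 53.55
eef_pos: [472.1, -232.5, 33.4]
tcp_rot: [3.141, -0.0, 3.021]
ft_force: [0.8, 0.2, 0.3]
opening: 0.4
grip_force: 0.0
```

Emit:
carry_out([
  [0,0,0,0,1],
  [0,0,0,0,1],
  [0,0,0,0,1],
  [0,0,0,0,1],
  [0,0,0,0,1],
])

```text
t: 54.05
eef_pos: [472.1, -233.5, 33.5]
tcp_rot: [-3.141, 0.001, 3.021]
ft_force: [-1.7, -3.7, 0.9]
opening: 0.126
grip_force: 30.0
```

Emit:
carry_out([
  [3,0,0,0,1],
  [4,0,0,0,1],
  [4,0,0,0,1],
  [3,0,0,0,1],
  [2,0,0,0,1],
  [0,0,0,0,1],
])

```text
t: 54.65
eef_pos: [459.3, -232.1, 33.8]
tcp_rot: [-3.139, 0.008, 3.02]
ft_force: [18.4, 1.4, -4.8]
opening: 0.122
grip_force: 30.0
```

Emit:
carry_out([
  [0,0,0,0,0.6],
  [0,0,0,0,0.6],
  [0,0,0,0,0.6],
  [0,0,-15,0,0.6],
  [0,0,-40,0,0.6],
  [0,20,-45,0,0.6],
  [-10,40,-45,0,0.6],
  [0,0,-15,0,0.6],
  [0,0,0,0,0.6],
  [0,0,0,0,0.6],
])

```text
t: 55.65
eef_pos: [470.0, -179.7, 184.4]
tcp_rot: [3.141, -0.001, 3.021]
ft_force: [0.0, -0.9, 0.0]
opening: 0.398
grip_force: 0.0
```

```bash
python3 lidchk.py
```

```text
[ 469.8 -179.8  183.9]
60 0 pred button top centre [345.7 199.2]
60 7 pred button top centre [346.1 192.4]
60 14 pred button top centre [346.4 185.6]
-60 0 pred button top centre [226.5 198.9]
-60 7 pred button top centre [226.2 192.2]
-60 14 pred button top centre [225.9 185.3]
th 0 tab end [298.4 126.6] [274.4 126.5] front corners [376.5 162.2] [194.8 161.6]
th 0.03 tab end [298.7 127. ] [274.4 126.9] front corners [377.5 162.9] [193.9 162.3]
th 0.06 tab end [299.  127.6] [274.3 127.5] front corners [378.5 163.8] [193.  163.1]
tab col 286 rows 115 [176, 176, 177, 180, 180, 180, 177, 174, 172, 173, 176, 107, 114, 123, 122, 122, 123, 123, 123, 123, 123, 123, 123, 123, 124, 124, 124, 124, 123, 123, 123, 123, 124, 123, 124, 124, 124, 124, 124, 124, 123, 124, 123, 124, 124, 122, 117, 126, 126, 123, 123, 124, 124, 123, 123, 123, 122, 122, 122, 123]
dark [240.3 151.8] [237, 148, 6, 10, 36] [ 427. -214.   50.]
dark [330.8 152.4] [329, 149, 6, 9, 36] [ 438. -125.   50.]
dark [353.4 150.2] [351, 149, 7, 3, 16] [ 438. -102.   50.]
dark [226.9 181.2] [220, 175, 14, 16, 119] [ 454. -231.   50.]
dark [344.1 181.8] [338, 175, 14, 17, 142] [ 469. -114.   50.]
dark [ 53.8 194.2] [49, 186, 11, 17, 103] [ 439. -449.   50.]
dark [280.1 287.6] [208, 287, 144, 2, 180] [ 581. -193.   50.]
dark [554.7 416.9] [547, 412, 13, 8, 56] [1128.  443.   50.]
```

Run:
```python
from h import *
for y in(60,-60): print(to(cas(P,[-15,y,60]),np.pi-.124))
```

```text
[-19.2  66.5 123.9   0.2]
[-19.2 -53.5 123.9   0.2]
```

Emit:
carry_out([
  [-10,-25,30,0,1],
  [-9.2,-28.5,40,0,1],
  [0,0,35,0,1],
  [0,0,19,0,1],
  [0,0,0,0,1],
  [0,0,15,0,1],
  [0,0,8,0,1],
  [0,0,3,0,1],
  [0,0,0,0,1],
  [3,0,0,0,1],
  [2,0,0,0,1],
  [0,0,0,0,1],
])

```text
t: 56.9
eef_pos: [478.0, -234.5, 35.6]
tcp_rot: [-3.141, 0.0, 3.021]
ft_force: [0.3, 0.5, -0.1]
opening: 0.007
grip_force: 0.0
```

Emit:
carry_out([
  [2,0,0,0,1],
  [0,0,0,0,1],
])

```text
t: 57.1
eef_pos: [476.6, -234.5, 35.4]
tcp_rot: [-3.141, 0.001, 3.021]
ft_force: [2.4, -0.2, -0.7]
opening: 0.009
grip_force: 1.2
```

Emit:
carry_out([
  [2,0,0,0,1],
  [0,0,0,0,1],
])

```text
t: 57.3
eef_pos: [476.3, -234.6, 35.5]
tcp_rot: [-3.14, 0.005, 3.02]
ft_force: [12.3, 2.6, -4.7]
opening: 0.009
grip_force: 5.7
```

Emit:
carry_out([
  [2,0,0,0,1],
  [1,0,0,0,1],
  [0,0,0,0,1],
])

```text
t: 57.6
eef_pos: [476.0, -234.8, 35.9]
tcp_rot: [-3.139, 0.01, 3.02]
ft_force: [24.3, 7.4, -7.0]
opening: 0.004
grip_force: 12.0
```

Emit:
carry_out([
  [-5,0,0,0,1],
  [-3,0,0,0,1],
  [0,0,-20,0,1],
  [0,40,-5,0,1],
  [0,45,0,0,1],
  [0,35,0,0,1],
  [0,0,0,0,1],
  [0,0,15,0,1],
  [0,0,8,0,1],
  [0,0,2,0,1],
  [4,0,0,0,1],
  [0,0,0,0,1],
])

```text
t: 58.8
eef_pos: [491.0, -115.9, 35.5]
tcp_rot: [-3.141, 0.004, 3.02]
ft_force: [6.2, 0.9, -5.0]
opening: 0.005
grip_force: 3.4
```

Emit:
carry_out([
  [3,0,0,0,1],
  [2,0,0,0,1],
  [0,0,0,0,1],
])

```text
t: 59.1
eef_pos: [490.7, -116.2, 36.6]
tcp_rot: [-3.14, 0.014, 3.019]
ft_force: [25.7, 5.0, -7.4]
opening: 0.004
grip_force: 12.0
```

Emit:
carry_out([
  [-5,0,0,0,1],
  [-4,0,0,0,1],
  [0,0,-20,0,1],
  [0,0,-45,0,1],
  [0,0,-45,0,1],
  [0,-20,-38,0,0.6],
  [15,-33,0,0,0.6],
  [0,0,0,0,0.6],
  [0,0,0,0,0.6],
])

```text
t: 60.0
eef_pos: [471.6, -166.8, 183.2]
tcp_rot: [3.141, -0.0, 3.019]
ft_force: [0.5, 0.2, 0.1]
opening: 0.284
grip_force: 0.0
```

```bash
python3 lidchk.py | grep -v pred; python3 look.py
```

```text
[ 472.  -166.3  183. ]
th 0 tab end [285.4 126.5] [261.3 126.5] front corners [365.  161.8] [182.7 162.1]
th 0.03 tab end [285.5 126.8] [261.  126.9] front corners [365.9 162.5] [181.7 162.8]
th 0.06 tab end [285.6 127.4] [260.8 127.5] front corners [366.8 163.4] [180.6 163.6]
tab col 273 rows 115 [174, 173, 175, 178, 180, 180, 177, 173, 173, 175, 176, 98, 112, 121, 121, 121, 121, 121, 121, 121, 121, 121, 121, 121, 121, 121, 122, 122, 122, 122, 121, 121, 122, 122, 121, 122, 122, 122, 122, 122, 121, 122, 122, 121, 122, 121, 115, 109, 125, 123, 120, 122, 122, 122, 122, 121, 121, 120, 120, 121]
dark [204.6 150.2] [201, 149, 7, 3, 16] [ 422. -236.   50.]
dark [227.5 152.8] [224, 149, 7, 9, 42] [ 427. -213.   50.]
dark [318.3 152.1] [317, 148, 5, 10, 32] [ 438. -125.   50.]
dark [339.4 148.8] [333, 148, 12, 3, 20] [ 437. -104.   50.]
dark [213.6 182.4] [206, 176, 15, 16, 139] [ 455. -232.   50.]
dark [332.3 182.1] [327, 176, 13, 15, 112] [ 470. -114.   50.]
dark [ 46.4 194.9] [42, 187, 11, 17, 105] [ 440. -448.   50.]
dark [279.5 287.8] [228, 287, 104, 2, 136] [ 582. -181.   50.]
dark [554.6 416.8] [546, 412, 14, 8, 58] [1128.  452.   50.]
[ 472.2 -166.   182.8] 60.1
615.1 -265.6 92 [216.0, 303.0]
633.9 -105.7 89 [342.0, 302.0]
```

```bash
python3 -c "
from cell import env
print(env.job_done())"
```

```text
the job is handed in; nothing more can be done
None
```

All six pellets are in their own wells, the lid is shut and both latches are pushed forward to a hard stop (about 13–14 mm of slide measured); the job is handed in, with no verdict returned.

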